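# Pack axles from the carousel, swing in the bails and stack the cover tray

## Robot

A 7-joint arm with a two-finger parallel gripper is mounted at the origin on the work surface. World frame = base frame: x ahead of the robot, y to its left, z up, the work surface at z = 0. Lengths are in m, angles in degrees, forces in N, time in s.
With the tool pointing down it reaches from about 0.425 to 0.975 m from the base axis. Payload 16.7 kg.
Tool frame: the origin (TCP) lies between the finger pads; the fingertips stand env.tip_extent ahead of it and the grasp point (between the pads) lies 6 mm ahead of it (env.tip_extent is the distance from the TCP to the fingertips, in m); z points along the fingers, y is the line along which they close (so a half turn about z gives the same grasp; the last joint's range is limited). The gripper opens to 85 mm and grips with 20 to 120 N. Pads are 22 mm wide; open, the fingers measure 114 mm over their backs; the gripper's body (76 mm by 85 mm) begins 54 mm behind the grasp point. The pads swing forward as they close: fully open they stand 13 mm farther back than shut.
Start: joints at [61.622, 24.414, 4.234, 92.017, -1.954, 63.644, -3.845], TCP at [0.229, -0.635, 0.256] pointing down, gripper open.
Joint ranges: [-163.25, 163.25], [-28.42, 122.38], [-70.27, 78.77], [12.13, 141.07], [-58.53, 238.53], [9.26, 117.41], [-156.51, 156.51]. Speed limits (degrees/s): [108.29, 108.29, 136.94, 136.94, 172.46, 172.46, 172.46].

## Interface

Orientations are given as [roll, pitch, yaw] about the fixed x, y, z axes, in that order (R = Rz(yaw) Ry(pitch) Rx(roll)).
In Python, from rig import env gives the robot as it stands.
- The arm moves only by the tool send_rows, never from a script. Its argument "deltas" is a list that holds one entry, the list of rows, each a list of 7 numbers: the shift along the world's x, y, z in cm, then the turn, a rotation vector about the world's x, y, z in rad, then the closure in counts, from 0 (fully open) to 255 (shut). A call has 1 to 20 rows; each row shifts and turns the commanded pose from where the row before left it; what a row does not reach is not made up. A row lasts 1/10 s, in which the tool goes at most 50 mm and 8.59 degrees, less where a joint would pass 70% of its speed; a pose out of reach is approached as far as the arm can. A call with a gripper value outside its range is refused whole. The fingers move at their own pace and stop on an object; "squeeze" is the grip in N (left out, the last holds). Time passes only in rows, so rows that do not move let the fingers close. It gives the time, the measured TCP pose, the force, the opening and the grip force at its end, in the units of the state.
- env.sense(): the state, without advancing time (a new reading comes with each control period).
- env.capture(name): name is "side" or "top" or "wrist"; returns a dict with "image" (480x640x3 uint8, blue, green, red), "range_z" (480x640 float32, m along the optical axis (not along the pixel's ray), 0 where there is no reading), "fovy" (degrees; the focal length in pixels is half the picture's height over the tangent of half this angle, whatever the lens; pixels are square), "cx", "cy" (the principal point, pixels), "k1" (the pictures are not rectified: a ray, as slopes to the right and down, at radius r is drawn at 1 + k1 r^2 times it, then the intrinsics apply), "R" (3x3) and "t" (3): a world point X has camera coordinates R X + t; the wrist camera has in their place "hand_eye" (4x4, takes a point from camera to tool coordinates, whose origin is the TCP and whose axes are the flange's). Camera axes: x right, y down, z forward; pixel columns grow to the right and rows downward; lengths in m; the calibration is good to about 2 mm. A picture is of the moment at which its call begins: read the wrist's pose just before it.
- env.job_done(): hands the job in; it is judged then, once.
The state is a dict: "time": time; "joints": joint angles; "qd": joint speeds; "effort": joint torques, N m; "tool_pos": TCP position; "eef_rot": TCP orientation; "force": force on the tool from outside, world axes, zero at the start; "ft_torque": the same for the moment, N m; "opening": opening from 0.0 (shut) to 1.0 (fully open); "grasp_force": force on a finger pad.
Only numpy, scipy, OpenCV 4.12 (cv2) and the standard library are available. Lean on these libraries where they do the work, as an engineer would, in place of code of your own. Each camera call takes 0.05 s, during which the arm holds its last target. There are 200 camera calls.

## Task

Turn the parts carousel by its crank so that each steel axle with a square middle comes in turn to the gap in the wire guard, lift it out and lay it level in a free pair of saddle notches in the white tray; leave the plain round pins in the carousel and the caliper where it lies. When all the axles are in, swing both wire bails fully in over the tray, and then stack the cover tray on them, level, centred and lined up with the tray below, and let go.

Things in the scene. Friction and masses are not known exactly. Their poses are not given: they have to be found in the camera images.
- carousel (a joint): angle (rad) the carousel has turned since the start, counter-clockwise from above positive; turns without end, stays where left (0.12 N m friction). A dark steel disc 308 mm across, top 25 mm above the bench, with six pockets 60 degrees apart: pairs of white V saddles in which a part lies radially, level, its centre 52 mm above the bench and 108 mm from the axis; a crank in the middle
- turntable: fixed foot and wire guard of the carousel; origin on the turning axis at bench height. The guard (wire tops 89 mm above the bench, 61 to 169 mm from the axis) covers all but one gap, 84 degrees wide, on the robot's side, whose middle lies along this body's -x axis: a part can be lifted out only from the pocket in the gap
- pickup (a point): fixed point where the centre of a part lies when its pocket is in the middle of the guard's gap, 52 mm above the bench. The pocket's two saddles are 10 mm thick, 30 mm either side of the centre, tops 57 mm high; between them the disc is bare
- crank (a point): upright white crank grip, a free-spinning cylinder 16 mm across from 88 to 134 mm above the bench, 36 mm from the carousel axis; this point is on the grip's axis, 118 mm high, and goes round with the carousel (pull it round to turn the carousel). The pockets lie 30, 90, 150, .. degrees round from it
- axle1: steel axle to be packed, 170 g: round ends 14 mm across, 86 mm long overall, with a square middle 20 x 20 mm, 34 mm long. Origin at its centre, x along its length, y and z square to the flats. Absent (None) in some runs
- axle2: steel axle to be packed, 170 g: round ends 14 mm across, 86 mm long overall, with a square middle 20 x 20 mm, 34 mm long. Origin at its centre, x along its length, y and z square to the flats. Absent (None) in some runs
- axle3: steel axle to be packed, 170 g: round ends 14 mm across, 86 mm long overall, with a square middle 20 x 20 mm, 34 mm long. Origin at its centre, x along its length, y and z square to the flats. Absent (None) in some runs
- axle4: steel axle to be packed, 170 g: round ends 14 mm across, 86 mm long overall, with a square middle 20 x 20 mm, 34 mm long. Origin at its centre, x along its length, y and z square to the flats. Absent (None) in some runs
- plain1: plain steel pin in the carousel, 14 mm across, 86 mm long, without a square middle; not part of the order, stays in its pocket. Origin at its centre, x along it
- plain2: plain steel pin in the carousel, 14 mm across, 86 mm long, without a square middle; not part of the order, stays in its pocket. Origin at its centre, x along it
- tray: white open tray 200 x 140 x 58 mm high, clamped to the bench; origin under its centre, x along its length. Floor 5 mm thick; two lengthwise ribs at y = -30 and +30 mm (10 mm thick, tops 38 mm high) carry three pairs of V notches, at x = -60, 0, 60 mm. An axle lies in a pair along the tray's y, its square middle between the ribs. A wire bail at either end
- saddle0 (a point): where the centre of an axle lies when it rests in saddle pair 0 of the tray (x = -60 mm, 34 mm above the tray's underside)
- saddle1 (a point): where the centre of an axle lies when it rests in saddle pair 1 of the tray (x = 0 mm, 34 mm above the tray's underside)
- saddle2 (a point): where the centre of an axle lies when it rests in saddle pair 2 of the tray (x = 60 mm, 34 mm above the tray's underside)
- bail_a (a joint): angle (rad) of the wire bail at the tray's -x end: 0 = swung fully out (leaning outward 60 degrees from upright), 2.618 = swung fully in (level over the tray, wire top 69.5 mm above the tray's underside). It stays where it is left (about 0.06 N m of friction)
- bail_a_bar (a point): middle of the cross bar of that bail: round steel wire 9 mm thick, 158 mm long, along the tray's y, 55 mm from its hinge line; moves with the bail
- bail_a_hinge (a point): middle of that bail's hinge line, 65 mm above the tray's underside, at tray x = -90 mm, along the tray's y
- bail_b (a joint): angle (rad) of the wire bail at the tray's +x end: 0 = swung fully out (leaning outward 60 degrees from upright), 2.618 = swung fully in (level over the tray, wire top 69.5 mm above the tray's underside). It stays where it is left (about 0.06 N m of friction)
- bail_b_bar (a point): middle of the cross bar of that bail: round steel wire 9 mm thick, 158 mm long, along the tray's y, 55 mm from its hinge line; moves with the bail
- bail_b_hinge (a point): middle of that bail's hinge line, 65 mm above the tray's underside, at tray x = +90 mm, along the tray's y
- stack (a point): where the centre of the cover tray's underside comes when it is stacked on both swung-in bails (69.5 mm above the tray's underside, over its middle)
- cover: loose white cover tray 190 x 168 mm, 300 g, with a low rim 26 mm high and a grip rib across its middle: 16 mm thick in x, 74 mm long in y, top 56 mm above the underside. Origin at the centre of its underside, x along its length
- caliper: digital caliper lying on the bench in front of the robot, about 200 x 55 mm, 15 mm high; a bystander. Origin at the middle of its beam, at bench height

How it is judged:
By the outcome, as a careful person would: the job done as asked, in the order asked, and still so for the second after the job is handed in, with the robot touching nothing.
Of axle1, axle2, axle3, axle4 only 2 to 3 are there at a start; the rules pass over those that are not, and their reading is None.
At some moment in a run one of cover may be knocked a few centimetres aside while the robot is not near it.
Once in a run the grip may slacken for a moment while it holds something.
It also fails if it takes over 210 s, if anything falls off the work surface, if the arm or the gripper's body presses on something with over 40 N, if the wrist force passes 120 N, or if a joint passes its speed limit or range.

## Working session

There is one attempt and no reset: what is moved stays moved. The work goes in short steps, Python scripts to look and compute and a tool call to move; the robot and the scene stay as the last step left them, time stands still between calls to the robot, and variables do not carry over. Pictures are saved under pics/ and viewed, at most 14 in all, crops included, and the job is handed in when it is done.

Besides the shell and the picture viewer there is one more tool, called after "Emit:" by a JSON object that holds its "fn" and its "kwargs", one argument or row to a line. send_rows: Moves the arm, as the interface text tells. Its arguments: {"type":"object","properties":{"deltas":{"type":"array","items":{"type":"array","items":{"type":"array","items":{"type":"number"}}}},"squeeze":{"type":"number"}},"required":["deltas"]}

```bash
ls; mkdir -p pics
cat > h.py <<'E'
import numpy as np, cv2
from rig import env
from scipy.spatial.transform import Rotation as Ro
def cap(n,save=None):
    s=env.sense(); c=env.capture(n); c['s']=s
    if save: cv2.imwrite('pics/'+save,c['image'])
    return c
def world(c,u,v,z=None):
    """pixels -> world using range (or plane z)"""
    u=np.atleast_1d(u).astype(float);v=np.atleast_1d(v).astype(float)
    f=240/np.tan(np.radians(c['fovy'])/2)
    K=np.array([[f,0,c['cx']],[0,f,c['cy']],[0,0,1]])
    p=cv2.undistortPoints(np.stack([u,v],-1)[:,None],K,np.array([c['k1'],0,0,0,0.]))[:,0]
    d=np.c_[p,np.ones(len(p))]
    if 'hand_eye' in c:
        T=np.array(c['hand_eye']);s=c['s'];Rt=Ro.from_euler('xyz',s['eef_rot'],degrees=True).as_matrix()
        Rw=Rt@T[:3,:3];o=Rt@T[:3,3]+np.array(s['tool_pos'])
    else:
        Rw=np.array(c['R']).T;o=-Rw@np.array(c['t'])
    dw=d@Rw.T
    if z is None:
        k=c['range_z'][v.astype(int),u.astype(int)]
    else: k=(z-o[2])/dw[:,2]
    P=o+dw*k[:,None]
    return P
def cloud(c):
    v,u=np.mgrid[0:480,0:640]
    P=world(c,u.ravel(),v.ravel()).reshape(480,640,3); P[c['range_z']==0]=np.nan
    return P
E
python3 - <<'E'
from h import *
import pickle
for n in ('top','side'):
    c=cap(n,n+'0.png'); pickle.dump(c,open(n+'0.pkl','wb'))
    print(n,c['fovy'],c['k1'],c['R'],c['t'])
print(env.sense(),env.tip_extent)
E
```

```text
pics
top 48.41773422336428 -0.019056050430030332 [[ 0.01934601 -0.99980941 -0.00262077]
 [-0.99181623 -0.01886035 -0.12627294]
 [ 0.12619944  0.0050422  -0.99199207]] [0.00861946 0.56714434 1.01931604]
side 51.01794425448292 -0.11561142998665541 [[-0.94670579 -0.32174429  0.015125  ]
 [-0.26482799  0.75078743 -0.6051317 ]
 [ 0.18334201 -0.57688721 -0.79598169]] [0.52191793 0.18285364 1.08788619]
{'time': 0.1, 'joints': array([61.62131544, 24.44570188,  4.23270197, 92.04586706, -1.95414539,
       63.6426027 , -3.84477755]), 'qd': array([ 0.05565766, -0.07915404,  0.09255255, -0.10717236, -0.06589605,
        0.00632036, -0.00273776]), 'effort': array([ 9.99568496e-03, -9.51525092e+01,  3.77190113e+00, -4.64398992e+01,
        1.94129959e-02,  6.74781404e-03, -5.13502039e-05]), 'tool_pos': array([ 0.22865589, -0.63476248,  0.25570635]), 'eef_rot': array([-1.79938178e+02,  4.46712811e-03,  1.98097085e+01]), 'force': array([-0.8252036 ,  1.3022161 , -0.08031125]), 'ft_torque': array([ 0.00859989, -0.02379414, -0.02754651]), 'grasp_force': 0.0, 'opening': 0.9980893160238357} 0.025
```

View pics/top0.png

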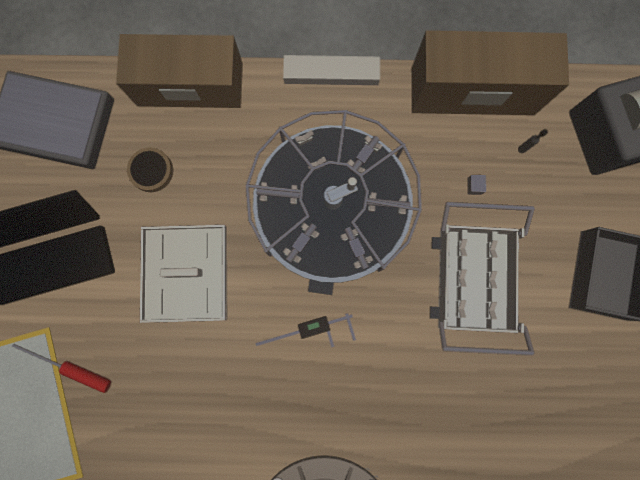

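View pics/side0.png

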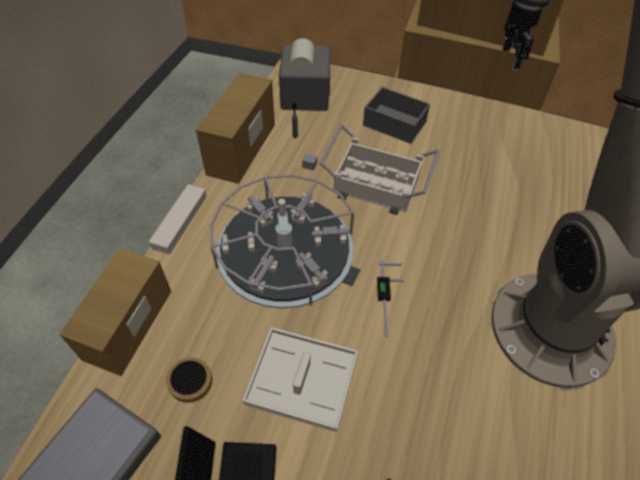

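The top view shows the carousel hub at about (334,195) and the tray at about (482,279), with its bails at rows 205 and 350. The cover is at about (183,273), and the caliper is at about (313,327), just in front of the gap. Next I'll zoom in and measure.

Run:
```python
from h import *
import pickle
c=pickle.load(open('top0.pkl','rb'));P=cloud(c)
im=c['image'][100:290,235:430]; im=cv2.resize(im,None,fx=3.1,fy=3.1,interpolation=cv2.INTER_CUBIC)
im=np.clip(im.astype(float)*1.8,0,255).astype(np.uint8); cv2.imwrite('pics/car.png',im)
im=c['image'][190:365,425:545]; im=cv2.resize(im,None,fx=3.4,fy=3.4,interpolation=cv2.INTER_CUBIC)
im2=c['image'][215:335,130:240]; im2=cv2.resize(im2,None,fx=3.4,fy=3.4,interpolation=cv2.INTER_CUBIC)
o=np.zeros((600,800,3),np.uint8); o[:im.shape[0],:im.shape[1]]=im[:600]; o[:im2.shape[0],410:410+im2.shape[1]]=im2
cv2.imwrite('pics/tc.png',o)
g=P[100:290,235:430].reshape(-1,3);Z=g[:,2]
# disc top circle: z 20..30mm
d=g[(Z>.018)&(Z<.031)][:,:2]; h=cv2.convexHull(d.astype(np.float32)); (cx,r)=cv2.minEnclosingCircle(h)
print('disc',cx,r,len(d))
# crank grip top z>.12
q=g[(Z>.127)&(Z<.14)]; print('crank',q.mean(0),len(q),q.std(0))
# cover: rect
g=P[215:335,125:240].reshape(-1,3);k=g[(g[:,2]>.02)&(g[:,2]<.032)]
print('cover rim',cv2.minAreaRect(k[:,:2].astype(np.float32)),k[:,2].mean())
k=g[(g[:,2]>.048)&(g[:,2]<.065)];print('rib',cv2.minAreaRect(k[:,:2].astype(np.float32)),k.mean(0),len(k))
g=P[195:360,430:545].reshape(-1,3);k=g[(g[:,2]>.052)&(g[:,2]<.061)]
print('tray rim',cv2.minAreaRect(k[:,:2].astype(np.float32)),len(k))
k=g[(g[:,2]>.03)&(g[:,2]<.042)]
print('ribs',cv2.minAreaRect(k[:,:2].astype(np.float32)),len(k))
k=g[(g[:,2]>.085)&(g[:,2]<.11)];a=k[k[:,0]>k[:,0].mean()];b=k[k[:,0]<k[:,0].mean()]
for w in(a,b): print('bail',w.mean(0),len(w),w.min(0),w.max(0))
```

```text
disc (0.7134689688682556, -0.0024645733647048473) 0.23700854182243347 13492
crank [ 0.6546426  -0.04096066  0.13402189] 63 [0.00397301 0.00407355 0.00229858]
cover rim ((0.48867732286453247, 0.28766462206840515), (0.1906161606311798, 0.17036555707454681), 2.6788651943206787) 0.02520952765104584
rib ((0.4884280264377594, 0.28648415207862854), (0.015814049169421196, 0.07406684756278992), 1.39592707157135) [0.48831073 0.28635062 0.05588114] 326
tray rim ((0.4878977835178375, -0.2940734028816223), (0.14914365112781525, 0.200722798705101), 88.03298950195312) 981
ribs ((0.48781317472457886, -0.29357340931892395), (0.1388341337442398, 0.1910308301448822), 88.30736541748047) 1336
bail [ 0.6169025  -0.29984024  0.10156982] 547 [ 0.589825   -0.38319671  0.08516236] [ 0.62690065 -0.21546011  0.10869112]
bail [ 0.35794047 -0.29054856  0.10091837] 576 [ 0.3489024  -0.37655096  0.0852704 ] [ 0.38553866 -0.20767052  0.10959656]
```

View pics/car.png

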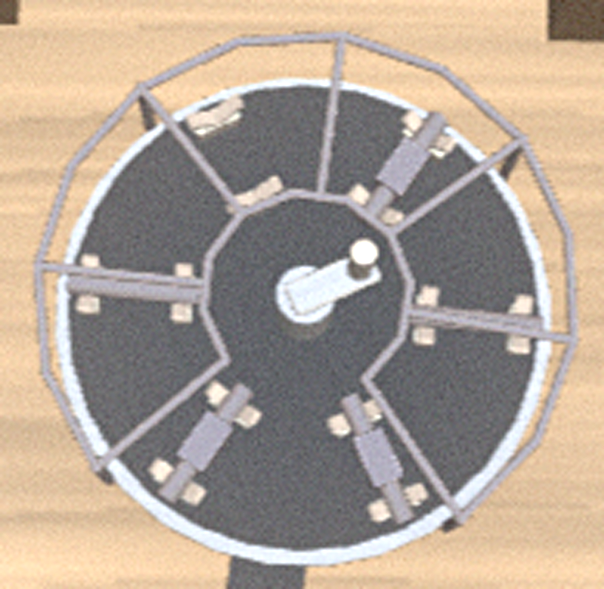

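View pics/tc.png

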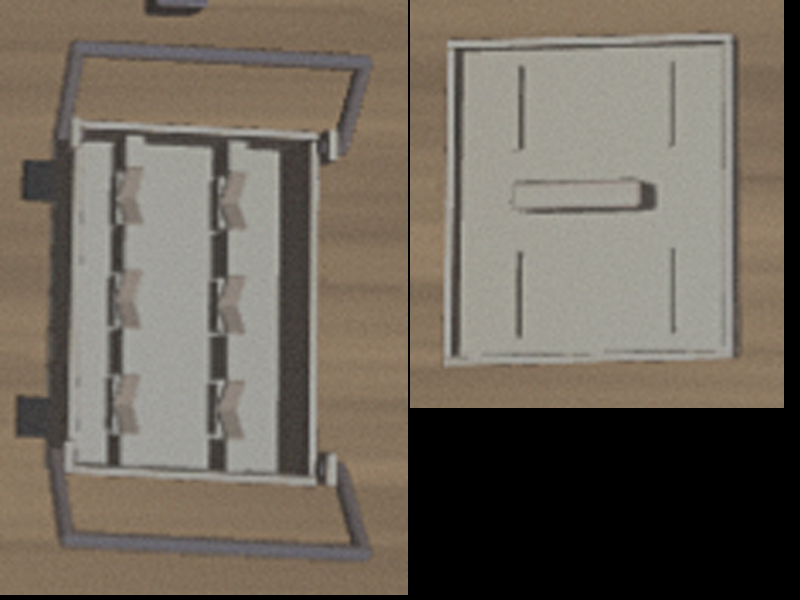

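The carousel holds three square axles, at crop positions (205,445), (378,455) and (403,165). There are plain pins left and right, and the upper-left pocket is empty. The tray's notches and the cover's rib are clear. Now I'll fit the carousel.

Run:
```python
from h import *
import pickle
from scipy.optimize import least_squares
c=pickle.load(open('top0.pkl','rb'));P=cloud(c)
g=P[95:295,235:430].reshape(-1,3);Z=g[:,2]
d=g[(Z>.020)&(Z<.030)][:,:2]
c0=np.array([.69,0.]);
for it in range(8):
    r=np.hypot(*(d-c0).T);a=np.degrees(np.arctan2(*(d-c0).T[::-1]))
    e=[]
    for b in range(-180,180,5):
        m=(a>=b)&(a<b+5)&(r<.165)
        if m.sum()>5: i=np.where(m)[0]; e.append(d[i[np.argmax(r[i])]])
    e=np.array(e); f=least_squares(lambda p:np.hypot(e[:,0]-p[0],e[:,1]-p[1])-p[2],[*c0,.154],loss='soft_l1',f_scale=.002); c0=f.x[:2]
print('disc',f.x)
q=g[(Z>.128)&(Z<.14)][:,:2].mean(0)
v=q-c0;print('crank',q,np.hypot(*v),np.degrees(np.arctan2(v[1],v[0])))
# axles: high parts 0.055..0.066
for nm,lo,hi in(('part',.054,.068),('guard',.078,.095)):
  k=g[(Z>lo)&(Z<hi)];r=np.hypot(*(k[:,:2]-c0).T);a=np.degrees(np.arctan2(k[:,1]-c0[1],k[:,0]-c0[0]))%360
  m=(r>.068)&(r<.150);h,_=np.histogram(a[m],bins=np.arange(0,361,5));print(nm,[(i*5,n) for i,n in enumerate(h) if n>8])
  if nm=='part':
    for s in(150,210,330):
      mm=m&(abs(a-s)<20); print(s,k[mm].mean(0),np.median(a[mm]),r[mm].mean(),mm.sum())
  else:
    for lo_,hi_ in((120,160),(200,240)):
      mm=m&(a>lo_)&(a<hi_);print('gap edge',np.median(a[mm]),k[mm].mean(0),mm.sum())
```

```text
disc [ 0.63968919 -0.00871658  0.15325859]
crank [ 0.65467289 -0.04119854] 0.03577134715134275 -65.23647241789226
part [(15, np.int64(22)), (30, np.int64(20)), (75, np.int64(21)), (80, np.int64(58)), (85, np.int64(171)), (90, np.int64(29)), (95, np.int64(9)), (135, np.int64(22)), (140, np.int64(142)), (145, np.int64(183)), (150, np.int64(47)), (155, np.int64(15)), (195, np.int64(25)), (200, np.int64(160)), (205, np.int64(176)), (210, np.int64(45)), (250, np.int64(9)), (255, np.int64(21)), (260, np.int64(46)), (265, np.int64(103)), (270, np.int64(27)), (275, np.int64(13)), (315, np.int64(24)), (320, np.int64(136)), (325, np.int64(165)), (330, np.int64(37)), (335, np.int64(13))]
150 [0.54985784 0.05210974 0.05955479] 145.97582642596404 0.10877577270402795 417
210 [ 0.54071866 -0.05556397  0.05953522] 205.37604083226614 0.1097529659613269 417
330 [ 0.73023087 -0.07077354  0.05953226] 325.47132851013976 0.11006022228765779 383
guard [(35, np.int64(98)), (40, np.int64(30)), (80, np.int64(59)), (85, np.int64(80)), (125, np.int64(16)), (130, np.int64(122)), (210, np.int64(79)), (215, np.int64(61)), (255, np.int64(29)), (260, np.int64(109)), (305, np.int64(128)), (350, np.int64(128))]
gap edge 131.31859560891556 [0.56782004 0.07329703 0.0889527 ] 138
gap edge 214.82467160027633 [ 0.55033946 -0.07107417  0.08908146] 140
```

Everything fits the given sizes:

| Feature | Measured |
|---|---|
| Carousel centre | (0.640, −0.009), r 153 mm |
| Crank angle | −65° |
| Gap middle | 173.1° |
| Axles | 145.5°, 205.5°, 325.5° |

I'll move over the crank.

Emit:
{"fn": "send_rows", "kwargs": {
  "deltas": [
    [[2.13, 2.97, 0, 0, 0, -0.0233, 120], [2.13, 2.97, 0, 0, 0, -0.0233, 120], [2.13, 2.97, 0, 0, 0, -0.0233, 120], [2.13, 2.97, 0, 0, 0, -0.0233, 120], [2.13, 2.97, 0, 0, 0, -0.0233, 120], [2.13, 2.97, 0, 0, 0, -0.0233, 120], [2.13, 2.97, 0, 0, 0, -0.0233, 120], [2.13, 2.97, 0, 0, 0, -0.0233, 120], [2.13, 2.97, 0, 0, 0, -0.0233, 120], [2.13, 2.97, 0, 0, 0, -0.0233, 120], [2.13, 2.97, 0, 0, 0, -0.0233, 120], [2.13, 2.97, 0, 0, 0, -0.0233, 120], [2.13, 2.97, 0, 0, 0, -0.0233, 120], [2.13, 2.97, 0, 0, 0, -0.0233, 120], [2.13, 2.97, 0, 0, 0, -0.0233, 120], [2.13, 2.97, 0, 0, 0, -0.0233, 120], [2.13, 2.97, 0, 0, 0, -0.0233, 120], [2.13, 2.97, 0, 0, 0, -0.0233, 120], [2.13, 2.97, 0, 0, 0, -0.0233, 120], [2.13, 2.97, 0, 0, 0, -0.0233, 120]]
  ],
  "squeeze": 25
}}

```text
time: 2.1
tool_pos: [0.6553, -0.0398, 0.256]
eef_rot: [180.0, 0.0, -6.9]
force: [1.3, -0.7, 0.3]
opening: 0.527
grasp_force: 0.0
```

Emit:
{"fn": "send_rows", "kwargs": {
  "deltas": [
    [[0, 0, 0, 0, 0, 0, 120], [0, 0, 0, 0, 0, 0, 120]]
  ]
}}

```text
time: 2.3
tool_pos: [0.6548, -0.0401, 0.2556]
eef_rot: [180.0, 0.1, -6.8]
force: [0.0, -0.4, 0.5]
opening: 0.531
grasp_force: 0.0
```

Run:
```python
from h import *
import pickle
c=cap('wrist','w1.png');pickle.dump(c,open('w1.pkl','wb'));P=cloud(c)
s=c['s'];print(s['tool_pos'],s['eef_rot'],s['joints'],s['opening'])
g=P.reshape(-1,3);g=g[np.isfinite(g[:,2])]
q=g[(g[:,2]>.128)&(g[:,2]<.14)&(np.hypot(g[:,0]-.655,g[:,1]+.041)<.03)];print(q.mean(0),len(q),q.std(0))
```

```text
[ 0.65475434 -0.04011087  0.25557102] [ 1.79999127e+02  6.42483383e-02 -6.79025463e+00] [   5.06672536   23.06794041   -9.54289664   93.96994733    4.15494159
   63.37246508 -102.38473732] 0.531436370454657
[ 0.6556817  -0.04034617  0.13240179] 525 [0.0039398  0.0038977  0.00103674]
```

View pics/w1.png

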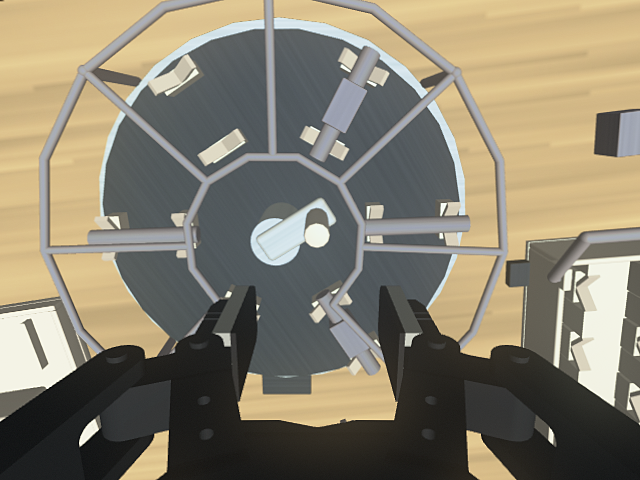

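The wrist view agrees to within 1 mm: the grip is at pixel (317,235), under the tool. I'll grip the crank and turn it by +28°.

Emit:
{"fn": "send_rows", "kwargs": {
  "deltas": [
    [[0.05, 0, -2.6, 0, 0, 0, 120], [0.05, 0, -2.6, 0, 0, 0, 120], [0, 0, -2.6, 0, 0, 0, 120], [0, 0, -2.6, 0, 0, 0, 120], [0, 0, -2.4, 0, 0, 0, 120], [0, 0, 0, 0, 0, 0, 255], [0, 0, 0, 0, 0, 0, 255], [0, 0, 0, 0, 0, 0, 255], [0, 0, 0, 0, 0, 0, 255], [0, 0, 0, 0, 0, 0, 255], [0.39, 0.21, 0, 0, 0, 0, 255], [0.36, 0.26, 0, 0, 0, 0, 255], [0.31, 0.29, 0, 0, 0, 0, 255], [0.29, 0.34, 0, 0, 0, 0, 255], [0, 0, 0, 0, 0, 0, 255], [0, 0, 0, 0, 0, 0, 255]]
  ]
}}

```text
time: 3.95
tool_pos: [0.6689, -0.0291, 0.129]
eef_rot: [-179.9, 0.0, -6.9]
force: [-0.5, 4.4, -13.0]
opening: 0.176
grasp_force: 26.1
```

Emit:
{"fn": "send_rows", "kwargs": {
  "deltas": [
    [[0, 0, 0, 0, 0, 0, 100], [0, 0, 0, 0, 0, 0, 100], [0, 0, 0, 0, 0, 0, 100], [0, 0, 3, 0, 0, 0, 100], [0, 0, 3, 0, 0, 0, 100], [-3.4, 0.8, 3, 0, 0, 0, 100], [-3.4, 0.8, 3, 0, 0, 0, 100], [-3.4, 0.8, 0, 0, 0, 0, 100], [-3.4, 1.0, 0, 0, 0, 0, 100], [0, 0, 0, 0, 0, 0, 100], [0, 0, 0, 0, 0, 0, 100]]
  ]
}}

```text
time: 5.05
tool_pos: [0.5333, 0.0038, 0.2494]
eef_rot: [-180.0, -0.1, -6.9]
force: [1.0, 0.5, 0.2]
opening: 0.61
grasp_force: 0.0
```

```bash
cat > axle.py <<'E'
from h import *
import sys
# axle pose in the pocket near pickup, from wrist depth
def axle(c,x0=.5328,y0=.0045,rad=.055,zlo=.050,zhi=.066):
    P=cloud(c).reshape(-1,3);P=P[np.isfinite(P[:,2])]
    k=P[(np.hypot(P[:,0]-x0,P[:,1]-y0)<rad)&(P[:,2]>zlo)&(P[:,2]<zhi)]
    k=k[k[:,2]>.0575]  # above saddle tops: rods z up to .059, square .062
    sq=k[k[:,2]>.0605]
    r=cv2.minAreaRect(k[:,:2].astype(np.float32)); r2=cv2.minAreaRect(sq[:,:2].astype(np.float32))
    u,s,vt=np.linalg.svd(k[:,:2]-k[:,:2].mean(0),full_matrices=False)
    print('axle all',r,'\n square',r2,len(sq),'zmax',np.percentile(k[:,2],98),'dir',np.degrees(np.arctan(vt[0,1]/vt[0,0])),k.mean(0))
if __name__=='__main__':
    c=cap('wrist',sys.argv[1]);s=c['s'];print(s['tool_pos'],s['eef_rot'],s['opening']);axle(c)
E
python3 axle.py w2.png
```

```text
[0.53329809 0.00384173 0.24941932] [-1.79999520e+02 -1.15258721e-01 -6.88633657e+00] 0.6103649779401433
axle all ((0.5327914953231812, 0.006928027607500553), (0.019875172525644302, 0.0848226323723793), 82.49740600585938) 
 square ((0.5327128171920776, 0.007167953997850418), (0.01953493058681488, 0.033229634165763855), 80.74434661865234) 541 zmax 0.06194436456034565 dir -7.634699689406679 [0.53318129 0.00691496 0.06008539]
```

View pics/w2.png

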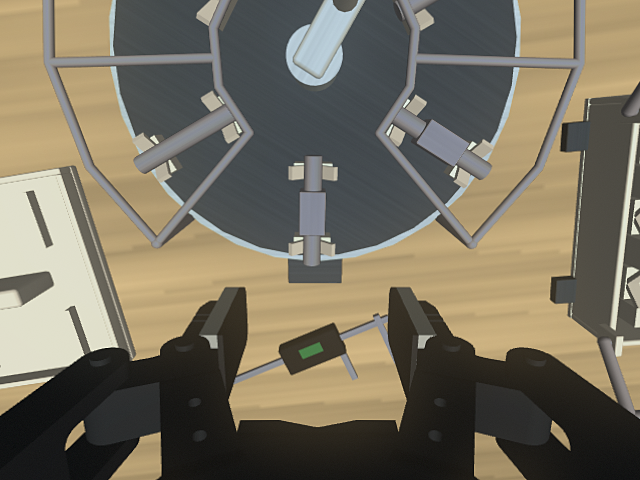

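The axle sits nearly at the gap middle, at (0.5328, 0.0070). I'll descend, grip it and lift.

Emit:
{"fn": "send_rows", "kwargs": {
  "deltas": [
    [[-0.05, 0.16, -2.8, 0, 0, -0.015, 100], [0, 0.16, -2.8, 0, 0, 0, 100], [0, 0, -2.8, 0, 0, 0, 100], [0, 0, -2.8, 0, 0, 0, 100], [0, 0, -2.8, 0, 0, 0, 100], [0, 0, -2.5, 0, 0, 0, 100], [0, 0, -1.5, 0, 0, 0, 100], [0, 0, -1.0, 0, 0, 0, 100], [0, 0, 0, 0, 0, 0, 100], [0, 0, 0, 0, 0, 0, 255], [0, 0, 0, 0, 0, 0, 255], [0, 0, 0, 0, 0, 0, 255], [0, 0, 0, 0, 0, 0, 255], [0, 0, 0, 0, 0, 0, 255], [0, 0, 0, 0, 0, 0, 255]]
  ],
  "squeeze": 60
}}

```text
time: 6.6
tool_pos: [0.5335, 0.0073, 0.0593]
eef_rot: [-180.0, -0.1, -7.7]
force: [-0.4, 0.9, 7.4]
opening: 0.225
grasp_force: 59.0
```

Emit:
{"fn": "send_rows", "kwargs": {
  "deltas": [
    [[0, 0, 1, 0, 0, 0, 255], [0, 0, 2, 0, 0, 0, 255], [0, 0, 3, 0, 0, 0, 255], [0, 0, 3, 0, 0, 0, 255], [0, 0, 3, 0, 0, 0, 255], [0, 0, 3, 0, 0, 0, 255], [0, 0, 0, 0, 0, 0, 255]]
  ]
}}

```text
time: 7.3
tool_pos: [0.5344, 0.0073, 0.2129]
eef_rot: [-179.9, -0.4, -7.8]
force: [-0.5, 0.0, -1.6]
opening: 0.222
grasp_force: 58.9
```

Emit:
{"fn": "send_rows", "kwargs": {
  "deltas": [
    [[-0.33, -2.5, 0.27, 0, 0, 0.1194, 255], [-0.33, -2.5, 0.27, 0, 0, 0.1194, 255], [-0.33, -2.5, 0.27, 0, 0, 0.1194, 255], [-0.33, -2.5, 0.27, 0, 0, 0.1194, 255], [-0.33, -2.5, 0.27, 0, 0, 0.1194, 255], [-0.33, -2.5, 0.27, 0, 0, 0.1194, 255], [-0.33, -2.5, 0.27, 0, 0, 0.1194, 255], [-0.33, -2.5, 0.27, 0, 0, 0.1194, 255], [-0.33, -2.5, 0.27, 0, 0, 0.1194, 255], [-0.33, -2.5, 0.27, 0, 0, 0.1194, 255], [-0.33, -2.5, 0.27, 0, 0, 0.1194, 255], [-0.33, -2.5, 0.27, 0, 0, 0.1194, 255], [-0.33, -2.5, 0.27, 0, 0, 0.1194, 255], [-0.33, -2.5, 0.27, 0, 0, 0.1194, 255], [0, 0, 0, 0, 0, 0, 255], [0, 0, 0, 0, 0, 0, 255]]
  ]
}}

```text
time: 8.9
tool_pos: [0.486, -0.343, 0.2457]
eef_rot: [-180.0, -0.0, 87.9]
force: [0.5, 0.9, -1.7]
opening: 0.223
grasp_force: 58.9
```

Run:
```python
from h import *
import pickle
c=cap('wrist','w3.png');pickle.dump(c,open('w3.pkl','wb'));P=cloud(c).reshape(-1,3)
s=c['s'];print(s['tool_pos'],s['eef_rot'],s['opening'],s['grasp_force'])
g=P[np.isfinite(P[:,2])];g=g[(abs(g[:,0]-.488)<.14)&(abs(g[:,1]+.2945)<.09)]
for lo,hi in((.053,.0595),(.030,.041)):
    k=g[(g[:,2]>lo)&(g[:,2]<hi)];print(lo,cv2.minAreaRect(k[:,:2].astype(np.float32)),len(k))
```

```text
[ 0.48598024 -0.34295452  0.24568488] [-1.79958232e+02 -3.77797139e-02  8.78843367e+01] 0.22323351577049874 58.91393780708313
0.053 ((0.48685070872306824, -0.29540586471557617), (0.149558424949646, 0.2005421221256256), 88.0770492553711) 6937
0.03 ((0.4867907762527466, -0.2954958975315094), (0.13104160130023956, 0.19167309999465942), 88.06243896484375) 7801
```

View pics/w3.png

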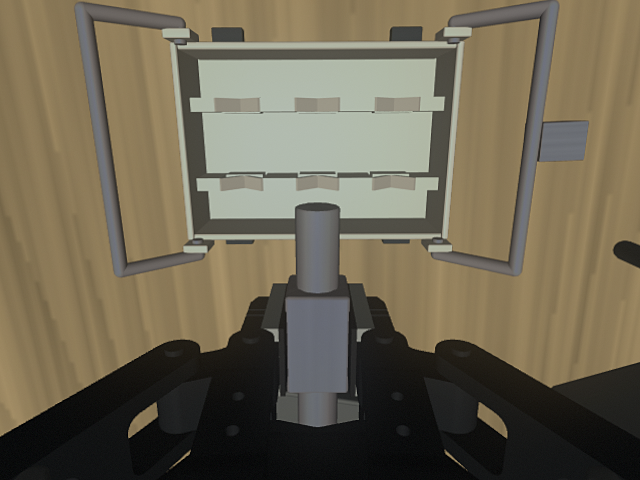

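The tray centre from the wrist view is (0.487, −0.295) with yaw −1.9°. I'll lay the first axle in the +x saddle.

Emit:
{"fn": "send_rows", "kwargs": {
  "deltas": [
    [[3.05, 2.32, -1, 0, 0, 0, 255], [3.05, 2.32, -1, 0, 0, 0, 255], [0, 0, -2.8, 0, 0, 0, 255], [0, 0, -2.8, 0, 0, 0, 255], [0, 0, -2.8, 0, 0, 0, 255], [0, 0, -2.8, 0, 0, 0, 255], [0, 0, -2.8, 0, 0, 0, 255], [0, 0, -2.0, 0, 0, 0, 255], [0, 0, -1.0, 0, 0, 0, 255], [0, 0, -0.8, 0, 0, 0, 255], [0, 0, -0.5, 0, 0, 0, 255], [0, 0, 0, 0, 0, 0, 255], [0, 0, 0, 0, 0, 0, 255]]
  ]
}}

```text
time: 10.25
tool_pos: [0.5479, -0.2966, 0.0438]
eef_rot: [180.0, 0.0, 88.0]
force: [0.0, 0.0, -1.7]
opening: 0.22
grasp_force: 59.1
```

Emit:
{"fn": "send_rows", "kwargs": {
  "deltas": [
    [[0, 0, 0, 0, 0, 0, 165], [0, 0, 0, 0, 0, 0, 165], [0, 0, 0, 0, 0, 0, 165], [0, 0, 1, 0, 0, 0, 165], [0, 0, 2, 0, 0, 0, 165], [0, 0, 3, 0, 0, 0, 165], [0, 0, 4, 0, 0, 0, 165], [-1, 0.4, 4, 0, 0, 0, 120], [-2.5, -2.4, 3.5, 0, 0, 0, 120], [-2.6, -2.4, 2.8, 0, 0, 0, 120], [0, 0, 0, 0, 0, 0, 120]]
  ]
}}

```text
time: 11.35
tool_pos: [0.4843, -0.3451, 0.2512]
eef_rot: [179.8, 0.3, 87.7]
force: [0.7, 0.1, -0.3]
opening: 0.529
grasp_force: 0.0
```

```bash
cat > tr.py <<'E'
from h import *
import sys
c=cap('wrist',sys.argv[1]);s=c['s'];print(s['tool_pos'],s['eef_rot'],s['opening'])
P=cloud(c).reshape(-1,3);P=P[np.isfinite(P[:,2])]
O=np.array([.487,-.2952]);a=np.radians(-1.93);R=np.array([[np.cos(a),np.sin(a)],[-np.sin(a),np.cos(a)]])
L=(P[:,:2]-O)@R.T
for x in(-60,0,60):
    m=(abs(L[:,0]*1e3-x)<14)&(abs(L[:,1])<.05)&(P[:,2]>.0385)&(P[:,2]<.052)
    k=P[m];
    if m.sum()<60: print(x,'empty',m.sum());continue
    e=L[m]*1e3;q=e[k[:,2]>.042]
    print(x,'all',e.min(0).round(1),e.max(0).round(1),'sq',np.percentile(q,[1,99],axis=0).round(1).tolist(),'z',[round(float(np.median(k[(e[:,1]>y)&(e[:,1]<y+8),2])),4) for y in(-43,-6,35)],m.sum())
E
python3 tr.py w4.png
```

```text
[ 0.4843448  -0.34505941  0.25119487] [179.76145286   0.28575005  87.6961566 ] 0.5289649007740838
-60 empty 2
0 empty 0
60 all [ 49.1 -43.7] [69.2 41.5] sq [[49.9, -17.1], [68.7, 15.7]] z [0.0395, 0.0424, 0.0394] 1748
```

The first axle is seated level. I'm going back to turn the carousel by −59°.

Emit:
{"fn": "send_rows", "kwargs": {
  "deltas": [
    [[1.32, 2.25, -0.35, 0, 0, -0.119, 120], [1.32, 2.25, -0.35, 0, 0, -0.119, 120], [1.32, 2.25, -0.35, 0, 0, -0.119, 120], [1.32, 2.25, -0.35, 0, 0, -0.119, 120], [1.32, 2.25, -0.35, 0, 0, -0.119, 120], [1.32, 2.25, -0.35, 0, 0, -0.119, 120], [1.32, 2.25, -0.35, 0, 0, -0.119, 120], [1.32, 2.25, -0.35, 0, 0, -0.119, 120], [1.32, 2.25, -0.35, 0, 0, -0.119, 120], [1.32, 2.25, -0.35, 0, 0, -0.119, 120], [1.32, 2.25, -0.35, 0, 0, -0.119, 120], [1.32, 2.25, -0.35, 0, 0, -0.119, 120], [1.32, 2.25, -0.35, 0, 0, -0.119, 120], [1.32, 2.25, -0.35, 0, 0, -0.119, 120], [0, 0, 0, 0, 0, 0, 120], [0, 0, 0, 0, 0, 0, 120]]
  ],
  "squeeze": 25
}}

```text
time: 13.0
tool_pos: [0.6711, -0.0239, 0.1965]
eef_rot: [-180.0, 0.1, -7.2]
force: [-0.4, -0.9, 0.6]
opening: 0.529
grasp_force: 0.0
```

Emit:
{"fn": "send_rows", "kwargs": {
  "deltas": [
    [[-0.22, -0.62, -2, 0, 0, 0, 120], [0, 0, -2.5, 0, 0, 0, 120], [0, 0, -2.4, 0, 0, 0, 120], [0, 0, 0, 0, 0, 0, 255], [0, 0, 0, 0, 0, 0, 255], [0, 0, 0, 0, 0, 0, 255], [0, 0, 0, 0, 0, 0, 255], [0, 0, 0, 0, 0, 0, 255], [-0.271, -0.309, 0, 0, 0, 0, 255], [-0.305, -0.276, 0, 0, 0, 0, 255], [-0.334, -0.24, 0, 0, 0, 0, 255], [-0.359, -0.2, 0, 0, 0, 0, 255], [-0.38, -0.158, 0, 0, 0, 0, 255], [-0.395, -0.114, 0, 0, 0, 0, 255], [-0.406, -0.068, 0, 0, 0, 0, 255], [-0.411, -0.021, 0, 0, 0, 0, 255], [-0.41, 0.026, 0, 0, 0, 0, 255], [0, 0, 0, 0, 0, 0, 255], [0, 0, 0, 0, 0, 0, 255]]
  ]
}}

```text
time: 14.9
tool_pos: [0.6357, -0.0429, 0.1286]
eef_rot: [-179.9, 0.1, -7.3]
force: [-1.9, 11.1, -13.6]
opening: 0.176
grasp_force: 26.7
```

Emit:
{"fn": "send_rows", "kwargs": {
  "deltas": [
    [[0, 0, 0, 0, 0, 0, 100], [0, 0, 0, 0, 0, 0, 100], [0, 0, 0, 0, 0, 0, 100], [0, 0, 3, 0, 0, 0, 100], [0, 0, 3, 0, 0, 0, 100], [-2.6, 1.25, 3, 0, 0, 0, 100], [-2.6, 1.25, 3, 0, 0, 0, 100], [-2.6, 1.25, 0, 0, 0, 0, 100], [-2.6, 1.25, 0, 0, 0, 0, 100], [0, 0, 0, 0, 0, 0, 100], [0, 0, 0, 0, 0, 0, 100], [0, 0, 0, 0, 0, 0, 100]]
  ]
}}

```text
time: 16.1
tool_pos: [0.5331, 0.0043, 0.2485]
eef_rot: [-180.0, -0.1, -7.5]
force: [-0.6, 0.2, 0.7]
opening: 0.609
grasp_force: 0.0
```

```bash
python3 axle.py w5.png
```

```text
[0.53313402 0.00426529 0.24848185] [-1.79997378e+02 -5.13518975e-02 -7.46608798e+00] 0.6086747709255734
axle all ((0.5328036546707153, 0.008325621485710144), (0.023800861090421677, 0.08450524508953094), 72.71053314208984) 
 square ((0.5330082178115845, 0.008093444630503654), (0.01958908513188362, 0.033145472407341), 81.81901550292969) 537 zmax 0.061835825311418485 dir -8.610430345655802 [0.53371857 0.00801375 0.06003996]
```

Emit:
{"fn": "send_rows", "kwargs": {
  "deltas": [
    [[0, 0.19, -2.8, 0, 0, -0.016, 100], [0, 0.19, -2.8, 0, 0, 0, 100], [0, 0, -2.8, 0, 0, 0, 100], [0, 0, -2.8, 0, 0, 0, 100], [0, 0, -2.8, 0, 0, 0, 100], [0, 0, -2.5, 0, 0, 0, 100], [0, 0, -1.5, 0, 0, 0, 100], [0, 0, -0.9, 0, 0, 0, 100], [0, 0, 0, 0, 0, 0, 100], [0, 0, 0, 0, 0, 0, 255], [0, 0, 0, 0, 0, 0, 255], [0, 0, 0, 0, 0, 0, 255], [0, 0, 0, 0, 0, 0, 255], [0, 0, 0, 0, 0, 0, 255], [0, 0, 0, 0, 0, 0, 255]]
  ],
  "squeeze": 60
}}

```text
time: 17.65
tool_pos: [0.5331, 0.0086, 0.06]
eef_rot: [-180.0, -0.1, -8.3]
force: [-0.9, -1.4, 6.3]
opening: 0.227
grasp_force: 59.0
```

Emit:
{"fn": "send_rows", "kwargs": {
  "deltas": [
    [[0, 0, 1, 0, 0, 0, 255], [0, 0, 2, 0, 0, 0, 255], [0, 0, 3, 0, 0, 0, 255], [0, 0, 3, 0, 0, 0, 255], [0, 0, 3, 0, 0, 0, 255], [0, 0, 3, 0, 0, 0, 255], [0, 0, 0, 0, 0, 0, 255], [0, 0, 0, 0, 0, 0, 255]]
  ]
}}

```text
time: 18.45
tool_pos: [0.5325, 0.0085, 0.21]
eef_rot: [-180.0, -0.1, -8.4]
force: [-0.4, 0.5, -1.6]
opening: 0.222
grasp_force: 58.9
```

Emit:
{"fn": "send_rows", "kwargs": {
  "deltas": [
    [[-0.325, -2.17, 0, 0, 0, 0.12, 255], [-0.325, -2.17, 0, 0, 0, 0.12, 255], [-0.325, -2.17, 0, 0, 0, 0.12, 255], [-0.325, -2.17, 0, 0, 0, 0.12, 255], [-0.325, -2.17, 0, 0, 0, 0.12, 255], [-0.325, -2.17, 0, 0, 0, 0.12, 255], [-0.325, -2.17, 0, 0, 0, 0.12, 255], [-0.325, -2.17, 0, 0, 0, 0.12, 255], [-0.325, -2.17, 0, 0, 0, 0.12, 255], [-0.325, -2.17, 0, 0, 0, 0.12, 255], [-0.325, -2.17, 0, 0, 0, 0.12, 255], [-0.325, -2.17, 0, 0, 0, 0.12, 255], [-0.325, -2.17, 0, 0, 0, 0.12, 255], [-0.325, -2.17, 0, 0, 0, 0.12, 255], [0, 0, 0, 0, 0, 0, 255], [0, 0, 0, 0, 0, 0, 255], [0, 0, 0, 0, 0, 0, 255]]
  ]
}}

```text
time: 20.15
tool_pos: [0.4868, -0.2942, 0.2085]
eef_rot: [-179.9, -0.1, 87.9]
force: [-0.3, 0.1, -2.5]
opening: 0.218
grasp_force: 58.9
```

Emit:
{"fn": "send_rows", "kwargs": {
  "deltas": [
    [[0, -0.1, -2.8, 0, 0, 0, 255], [0, 0, -2.8, 0, 0, 0, 255], [0, 0, -2.8, 0, 0, 0, 255], [0, 0, -2.8, 0, 0, 0, 255], [0, 0, -2.0, 0, 0, 0, 255], [0, 0, -1.5, 0, 0, 0, 255], [0, 0, -0.9, 0, 0, 0, 255], [0, 0, -0.5, 0, 0, 0, 255], [0, 0, -0.3, 0, 0, 0, 255], [0, 0, 0, 0, 0, 0, 255], [0, 0, 0, 0, 0, 0, 255]]
  ]
}}

```text
time: 21.25
tool_pos: [0.4873, -0.2964, 0.0457]
eef_rot: [180.0, 0.0, 87.9]
force: [0.9, -0.9, -1.2]
opening: 0.222
grasp_force: 58.9
```

Emit:
{"fn": "send_rows", "kwargs": {
  "deltas": [
    [[0, 0, 0, 0, 0, 0, 165], [0, 0, 0, 0, 0, 0, 165], [0, 0, 0, 0, 0, 0, 165], [0, 0, 1, 0, 0, 0, 165], [0, 0, 2, 0, 0, 0, 165], [0, 0, 3, 0, 0, 0, 165], [0, 0, 4, 0, 0, 0, 165], [0, -1, 4, 0, 0, 0, 120], [0, -2, 4, 0, 0, 0, 120], [0, -2, 2.4, 0, 0, 0, 120], [0, 0, 0, 0, 0, 0, 120], [0, 0, 0, 0, 0, 0, 120]]
  ]
}}

```text
time: 22.45
tool_pos: [0.4868, -0.3464, 0.2499]
eef_rot: [179.9, 0.0, 87.9]
force: [-0.6, 0.7, -1.0]
opening: 0.529
grasp_force: 0.0
```

```bash
python3 tr.py w6.png
```

```text
[ 0.48681227 -0.34635302  0.24986142] [1.79947929e+02 2.57686904e-02 8.78693586e+01] 0.5294516321754529
-60 empty 1
0 all [ -9.5 -44.8] [ 9.9 40.4] sq [[-9.3, -18.3], [9.8, 13.9]] z [0.0392, 0.0425, 0.039] 1728
60 all [ 49.1 -43.4] [69.4 41.5] sq [[50.3, -17.0], [68.7, 15.1]] z [0.0393, 0.0426, 0.0395] 1758
```

```bash
python3 -c "
import numpy as np
a=np.radians(np.linspace(-98.5,-215.5,14));p=3.6*np.c_[np.cos(a),np.sin(a)]
print(np.diff(p,axis=0).round(2).tolist(),p[0]+[64.05,-.8],p[-1]+[64.05,-.8])"
```

```text
[[-0.55, 0.13], [-0.52, 0.21], [-0.48, 0.29], [-0.43, 0.36], [-0.37, 0.43], [-0.3, 0.48], [-0.22, 0.52], [-0.14, 0.55], [-0.05, 0.56], [0.04, 0.56], [0.13, 0.55], [0.21, 0.52], [0.29, 0.48]] [63.51788612 -4.36045711] [61.11918413  1.29053064]
```

Emit:
{"fn": "send_rows", "kwargs": {
  "deltas": [
    [[1.06, 2.16, -0.35, 0, 0, -0.119, 120], [1.06, 2.16, -0.35, 0, 0, -0.119, 120], [1.06, 2.16, -0.35, 0, 0, -0.119, 120], [1.06, 2.16, -0.35, 0, 0, -0.119, 120], [1.06, 2.16, -0.35, 0, 0, -0.119, 120], [1.06, 2.16, -0.35, 0, 0, -0.119, 120], [1.06, 2.16, -0.35, 0, 0, -0.119, 120], [1.06, 2.16, -0.35, 0, 0, -0.119, 120], [1.06, 2.16, -0.35, 0, 0, -0.119, 120], [1.06, 2.16, -0.35, 0, 0, -0.119, 120], [1.06, 2.16, -0.35, 0, 0, -0.119, 120], [1.06, 2.16, -0.35, 0, 0, -0.119, 120], [1.06, 2.16, -0.35, 0, 0, -0.119, 120], [1.06, 2.16, -0.35, 0, 0, -0.119, 120], [0, 0, 0, 0, 0, 0, 120], [0, 0, 0, 0, 0, 0, 120]]
  ],
  "squeeze": 25
}}

```text
time: 24.1
tool_pos: [0.6346, -0.0426, 0.1989]
eef_rot: [180.0, 0.1, -7.4]
force: [0.0, 0.1, -0.2]
opening: 0.535
grasp_force: 0.0
```

Emit:
{"fn": "send_rows", "kwargs": {
  "deltas": [
    [[0.06, -0.1, -2.3, 0, 0, 0, 120], [0, 0, -2.5, 0, 0, 0, 120], [0, 0, -2.3, 0, 0, 0, 120], [0, 0, 0, 0, 0, 0, 255], [0, 0, 0, 0, 0, 0, 255], [0, 0, 0, 0, 0, 0, 255], [0, 0, 0, 0, 0, 0, 255], [0, 0, 0, 0, 0, 0, 255], [-0.55, 0.13, 0, 0, 0, 0, 255], [-0.52, 0.21, 0, 0, 0, 0, 255], [-0.48, 0.29, 0, 0, 0, 0, 255], [-0.43, 0.36, 0, 0, 0, 0, 255], [-0.37, 0.43, 0, 0, 0, 0, 255], [-0.3, 0.48, 0, 0, 0, 0, 255], [-0.22, 0.52, 0, 0, 0, 0, 255]]
  ]
}}

```text
time: 25.6
tool_pos: [0.6074, -0.0211, 0.1297]
eef_rot: [180.0, -0.1, -7.5]
force: [5.9, -2.1, -17.8]
opening: 0.18
grasp_force: 25.7
```

Emit:
{"fn": "send_rows", "kwargs": {
  "deltas": [
    [[-0.14, 0.55, 0, 0, 0, 0, 255], [-0.05, 0.56, 0, 0, 0, 0, 255], [0.04, 0.56, 0, 0, 0, 0, 255], [0.13, 0.55, 0, 0, 0, 0, 255], [0.21, 0.52, 0, 0, 0, 0, 255], [0.29, 0.48, 0, 0, 0, 0, 255], [0, 0, 0, 0, 0, 0, 255], [0, 0, 0, 0, 0, 0, 255]]
  ]
}}

```text
time: 26.4
tool_pos: [0.6113, 0.0135, 0.1296]
eef_rot: [-179.9, 0.1, -7.4]
force: [-5.1, 7.8, -8.2]
opening: 0.178
grasp_force: 26.7
```

Emit:
{"fn": "send_rows", "kwargs": {
  "deltas": [
    [[0, 0, 0, 0, 0, 0, 100], [0, 0, 0, 0, 0, 0, 100], [0, 0, 0, 0, 0, 0, 100], [0, 0, 3, 0, 0, 0, 100], [0, 0, 3, 0, 0, 0, 100], [-2.6, -0.2, 3, 0, 0, 0, 100], [-2.6, -0.2, 3, 0, 0, 0, 100], [-2.6, -0.3, 0, 0, 0, 0, 100], [0, 0, 0, 0, 0, 0, 100], [0, 0, 0, 0, 0, 0, 100]]
  ]
}}

```text
time: 27.4
tool_pos: [0.5342, 0.0043, 0.2499]
eef_rot: [-180.0, -0.1, -7.6]
force: [0.6, -0.4, -0.5]
opening: 0.608
grasp_force: 0.0
```

```bash
python3 axle.py w7.png
```

```text
[0.53423268 0.00434751 0.24994228] [-1.79978309e+02 -9.52685591e-02 -7.56321158e+00] 0.6083249820445366
axle all ((0.5319641828536987, 0.0012115370482206345), (0.023368384689092636, 0.08425296097993851), 77.1224594116211) 
 square ((0.5319220423698425, 0.0010839318856596947), (0.019763987511396408, 0.033445823937654495), 85.36017608642578) 561 zmax 0.061912671127517825 dir -5.028771000232177 [0.53290213 0.00104148 0.06008544]
```

Emit:
{"fn": "send_rows", "kwargs": {
  "deltas": [
    [[-0.11, -0.16, -2.8, 0, 0, 0.024, 100], [-0.11, -0.16, -2.8, 0, 0, 0.024, 100], [0, 0, -2.8, 0, 0, 0, 100], [0, 0, -2.8, 0, 0, 0, 100], [0, 0, -2.8, 0, 0, 0, 100], [0, 0, -2.5, 0, 0, 0, 100], [0, 0, -1.5, 0, 0, 0, 100], [0, 0, -1.0, 0, 0, 0, 100], [0, 0, 0, 0, 0, 0, 100], [0, 0, 0, 0, 0, 0, 255], [0, 0, 0, 0, 0, 0, 255], [0, 0, 0, 0, 0, 0, 255], [0, 0, 0, 0, 0, 0, 255], [0, 0, 0, 0, 0, 0, 255], [0, 0, 0, 0, 0, 0, 255]]
  ],
  "squeeze": 60
}}

```text
time: 28.95
tool_pos: [0.5325, 0.0016, 0.06]
eef_rot: [-180.0, -0.1, -4.8]
force: [-0.6, 0.9, 7.3]
opening: 0.223
grasp_force: 59.3
```

Emit:
{"fn": "send_rows", "kwargs": {
  "deltas": [
    [[0, 0, 1, 0, 0, 0, 255], [0, 0, 2, 0, 0, 0, 255], [0, 0, 3, 0, 0, 0, 255], [0, 0, 3, 0, 0, 0, 255], [0, 0, 3, 0, 0, 0, 255], [0, 0, 3, 0, 0, 0, 255], [0, 0, 0, 0, 0, 0, 255], [0, 0, 0, 0, 0, 0, 255]]
  ]
}}

```text
time: 29.75
tool_pos: [0.5318, 0.0013, 0.2099]
eef_rot: [-180.0, -0.1, -4.8]
force: [0.0, 0.8, -2.7]
opening: 0.221
grasp_force: 59.0
```

Emit:
{"fn": "send_rows", "kwargs": {
  "deltas": [
    [[-0.75, -2.1, 0, 0, 0, 0.1157, 255], [-0.75, -2.1, 0, 0, 0, 0.1157, 255], [-0.75, -2.1, 0, 0, 0, 0.1157, 255], [-0.75, -2.1, 0, 0, 0, 0.1157, 255], [-0.75, -2.1, 0, 0, 0, 0.1157, 255], [-0.75, -2.1, 0, 0, 0, 0.1157, 255], [-0.75, -2.1, 0, 0, 0, 0.1157, 255], [-0.75, -2.1, 0, 0, 0, 0.1157, 255], [-0.75, -2.1, 0, 0, 0, 0.1157, 255], [-0.75, -2.1, 0, 0, 0, 0.1157, 255], [-0.75, -2.1, 0, 0, 0, 0.1157, 255], [-0.75, -2.1, 0, 0, 0, 0.1157, 255], [-0.75, -2.1, 0, 0, 0, 0.1157, 255], [-0.75, -2.1, 0, 0, 0, 0.1157, 255], [0, 0, 0, 0, 0, 0, 255], [0, 0, 0, 0, 0, 0, 255], [0, 0, 0, 0, 0, 0, 255]]
  ]
}}

```text
time: 31.45
tool_pos: [0.4268, -0.2917, 0.2085]
eef_rot: [-179.9, -0.0, 88.0]
force: [-0.4, 0.4, -2.2]
opening: 0.225
grasp_force: 58.9
```

Emit:
{"fn": "send_rows", "kwargs": {
  "deltas": [
    [[0, 0, -2.8, 0, 0, 0, 255], [0, 0, -2.8, 0, 0, 0, 255], [0, 0, -2.8, 0, 0, 0, 255], [0, 0, -2.8, 0, 0, 0, 255], [0, 0, -2.0, 0, 0, 0, 255], [0, 0, -1.5, 0, 0, 0, 255], [0, 0, -0.9, 0, 0, 0, 255], [0, 0, -0.5, 0, 0, 0, 255], [0, 0, -0.4, 0, 0, 0, 255], [0, 0, 0, 0, 0, 0, 255], [0, 0, 0, 0, 0, 0, 255]]
  ]
}}

```text
time: 32.55
tool_pos: [0.4271, -0.2927, 0.0446]
eef_rot: [180.0, 0.0, 88.0]
force: [0.3, -0.1, -1.5]
opening: 0.223
grasp_force: 59.0
```

Emit:
{"fn": "send_rows", "kwargs": {
  "deltas": [
    [[0, 0, 0, 0, 0, 0, 165], [0, 0, 0, 0, 0, 0, 165], [0, 0, 0, 0, 0, 0, 165], [0, 0, 1, 0, 0, 0, 165], [0, 0, 2, 0, 0, 0, 165], [0, 0, 3, 0, 0, 0, 165], [0, 0, 4, 0, 0, 0, 165], [1, -1, 4, 0, 0, 0, 120], [2.5, -2, 4, 0, 0, 0, 120], [2.5, -2, 2.4, 0, 0, 0, 120], [0, 0, 0, 0, 0, 0, 120], [0, 0, 0, 0, 0, 0, 120]]
  ]
}}

```text
time: 33.75
tool_pos: [0.4863, -0.3422, 0.2479]
eef_rot: [180.0, 0.0, 88.0]
force: [-0.8, 0.8, -1.5]
opening: 0.527
grasp_force: 0.0
```

```bash
python3 tr.py w8.png
python3 - <<'E'
from h import *
c=cap('wrist');P=cloud(c).reshape(-1,3)
k=P[(P[:,2]>.085)&(P[:,2]<.11)&(abs(P[:,0]-.487)>.11)&(abs(P[:,0]-.487)<.17)&(abs(P[:,1]+.295)<.05)]
for w in(k[k[:,0]>.487],k[k[:,0]<.487]): print('bail',w.mean(0),np.median(w,0),w[:,2].max(),len(w))
E
```

```text
[ 0.48634516 -0.34222948  0.24788325] [1.79961061e+02 1.57929321e-02 8.80045435e+01] 0.5265368768341054
-60 all [-69.3 -43.5] [-49.1  41.5] sq [[-68.8, -16.9], [-49.6, 15.9]] z [0.0392, 0.0425, 0.0393] 1777
0 all [ -9.5 -45. ] [ 9.9 40.1] sq [[-9.3, -18.5], [9.8, 13.7]] z [0.0393, 0.0425, 0.0392] 1687
60 all [ 49.1 -43.6] [69.1 41.4] sq [[49.8, -17.1], [68.7, 15.5]] z [0.0394, 0.0425, 0.0393] 1746
bail [ 0.61819974 -0.29192676  0.10186372] [ 0.61787096 -0.29051753  0.1022529 ] 0.10523177590043026 2702
bail [ 0.35563657 -0.29236753  0.10135485] [ 0.35600277 -0.29099382  0.10172222] 0.10484098058081132 2621
```

View pics/w8.png

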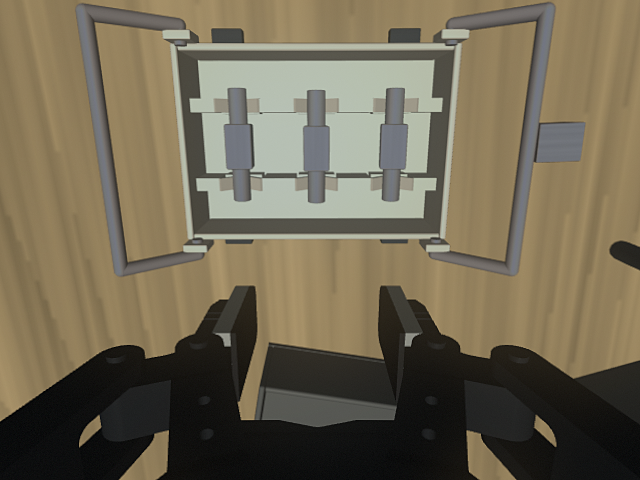

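All three axles are seated; the image shows them at columns 238, 316 and 395, all level. Both bails lean out about 48°, so each bar is 41 mm outside its hinge. I'm starting with the far bail.

Emit:
{"fn": "send_rows", "kwargs": {
  "deltas": [
    [[2.64, 0.86, -1.7, 0, 0, 0, 150], [2.64, 0.86, -1.7, 0, 0, 0, 150], [2.64, 0.86, -1.7, 0, 0, 0, 150], [2.64, 0.86, -1.7, 0, 0, 0, 150], [2.64, 0.86, -1.7, 0, 0, 0, 150], [0, 0, 0, 0, 0, 0, 150], [0, 0, 0, 0, 0, 0, 150]]
  ],
  "squeeze": 20
}}

```text
time: 34.55
tool_pos: [0.6175, -0.2982, 0.1609]
eef_rot: [-179.9, -0.1, 88.1]
force: [0.1, -1.0, 0.9]
opening: 0.409
grasp_force: 0.0
```

```bash
python3 -c "
import numpy as np
f=np.radians(np.linspace(-48,90,18))
p=5.5*np.c_[np.sin(f),np.cos(f)];d=np.diff(p,axis=0)
print([[round(-a,2),round(.034*a,2),round(b,2)] for a,b in d]);print([[round(a,2),round(-.034*a,2),round(b,2)] for a,b in d])"
```

```text
[[np.float64(-0.56), np.float64(0.02), np.float64(0.54)], [np.float64(-0.63), np.float64(0.02), np.float64(0.46)], [np.float64(-0.69), np.float64(0.02), np.float64(0.36)], [np.float64(-0.73), np.float64(0.02), np.float64(0.26)], [np.float64(-0.76), np.float64(0.03), np.float64(0.15)], [np.float64(-0.78), np.float64(0.03), np.float64(0.05)], [np.float64(-0.78), np.float64(0.03), np.float64(-0.06)], [np.float64(-0.76), np.float64(0.03), np.float64(-0.17)], [np.float64(-0.73), np.float64(0.02), np.float64(-0.28)], [np.float64(-0.68), np.float64(0.02), np.float64(-0.38)], [np.float64(-0.62), np.float64(0.02), np.float64(-0.47)], [np.float64(-0.55), np.float64(0.02), np.float64(-0.55)], [np.float64(-0.46), np.float64(0.02), np.float64(-0.63)], [np.float64(-0.37), np.float64(0.01), np.float64(-0.68)], [np.float64(-0.27), np.float64(0.01), np.float64(-0.73)], [np.float64(-0.16), np.float64(0.01), np.float64(-0.76)], [np.float64(-0.06), np.float64(0.0), np.float64(-0.78)]]
[[np.float64(0.56), np.float64(-0.02), np.float64(0.54)], [np.float64(0.63), np.float64(-0.02), np.float64(0.46)], [np.f
[... 159 characters left out ...]
.15)], [np.float64(0.78), np.float64(-0.03), np.float64(0.05)], [np.float64(0.78), np.float64(-0.03), np.float64(-0.06)], [np.float64(0.76), np.float64(-0.03), np.float64(-0.17)], [np.float64(0.73), np.float64(-0.02), np.float64(-0.28)], [np.float64(0.68), np.float64(-0.02), np.float64(-0.38)], [np.float64(0.62), np.float64(-0.02), np.float64(-0.47)], [np.float64(0.55), np.float64(-0.02), np.float64(-0.55)], [np.float64(0.46), np.float64(-0.02), np.float64(-0.63)], [np.float64(0.37), np.float64(-0.01), np.float64(-0.68)], [np.float64(0.27), np.float64(-0.01), np.float64(-0.73)], [np.float64(0.16), np.float64(-0.01), np.float64(-0.76)], [np.float64(0.06), np.float64(-0.0), np.float64(-0.78)]]
```

Emit:
{"fn": "send_rows", "kwargs": {
  "deltas": [
    [[0.05, 0, -2.5, 0, 0, 0, 150], [0, 0, -2.0, 0, 0, 0, 150], [0, 0, 0, 0, 0, 0, 255], [0, 0, 0, 0, 0, 0, 255], [0, 0, 0, 0, 0, 0, 255], [0, 0, 0, 0, 0, 0, 255], [0, 0, 0, 0, 0, 0, 255], [-0.56, 0.02, 0.54, 0, 0, 0, 255], [-0.63, 0.02, 0.46, 0, 0, 0, 255], [-0.69, 0.02, 0.36, 0, 0, 0, 255], [-0.73, 0.02, 0.26, 0, 0, 0, 255], [-0.76, 0.03, 0.15, 0, 0, 0, 255], [-0.78, 0.03, 0.05, 0, 0, 0, 255]]
  ]
}}

```text
time: 35.85
tool_pos: [0.5789, -0.2982, 0.1374]
eef_rot: [179.7, 0.1, 88.0]
force: [3.9, -1.1, 4.1]
opening: 0.089
grasp_force: 22.2
```

Emit:
{"fn": "send_rows", "kwargs": {
  "deltas": [
    [[-0.78, 0.03, -0.06, 0, 0, 0, 255], [-0.76, 0.03, -0.17, 0, 0, 0, 255], [-0.73, 0.02, -0.28, 0, 0, 0, 255], [-0.68, 0.02, -0.38, 0, 0, 0, 255], [-0.62, 0.02, -0.47, 0, 0, 0, 255], [-0.55, 0.02, -0.55, 0, 0, 0, 255], [-0.46, 0.02, -0.63, 0, 0, 0, 255], [-0.37, 0.01, -0.68, 0, 0, 0, 255], [-0.27, 0.01, -0.73, 0, 0, 0, 255], [-0.16, 0.01, -0.76, 0, 0, 0, 255], [-0.06, 0, -0.78, 0, 0, 0, 255], [0, 0, 0, 0, 0, 0, 255]]
  ]
}}

```text
time: 37.05
tool_pos: [0.5224, -0.2957, 0.0791]
eef_rot: [-179.9, -0.0, 88.0]
force: [1.4, -2.6, -1.5]
opening: 0.092
grasp_force: 23.6
```

Emit:
{"fn": "send_rows", "kwargs": {
  "deltas": [
    [[0, 0, 0, 0, 0, 0, 170], [0, 0, 0, 0, 0, 0, 170], [0, 0, 0, 0, 0, 0, 170], [0, 0, 2, 0, 0, 0, 170], [0, 0, 3, 0, 0, 0, 170], [0, 0, 3.2, 0, 0, 0, 170], [-3.34, 0.1, 0, 0, 0, 0, 150], [-3.34, 0.1, 0, 0, 0, 0, 150], [-3.34, 0.1, 0, 0, 0, 0, 150], [-3.34, 0.1, 0, 0, 0, 0, 150], [-3.34, 0.1, 0, 0, 0, 0, 150], [0, 0, 0, 0, 0, 0, 150], [0, 0, 0, 0, 0, 0, 150]]
  ]
}}

```text
time: 38.35
tool_pos: [0.3556, -0.291, 0.1629]
eef_rot: [180.0, 0.0, 88.0]
force: [1.0, 1.1, 0.5]
opening: 0.411
grasp_force: 0.0
```

Emit:
{"fn": "send_rows", "kwargs": {
  "deltas": [
    [[0, 0, -2.5, 0, 0, 0, 150], [0, 0, -2.2, 0, 0, 0, 150], [0, 0, 0, 0, 0, 0, 255], [0, 0, 0, 0, 0, 0, 255], [0, 0, 0, 0, 0, 0, 255], [0, 0, 0, 0, 0, 0, 255], [0, 0, 0, 0, 0, 0, 255], [0.56, -0.02, 0.54, 0, 0, 0, 255], [0.63, -0.02, 0.46, 0, 0, 0, 255], [0.69, -0.02, 0.36, 0, 0, 0, 255], [0.73, -0.02, 0.26, 0, 0, 0, 255], [0.76, -0.03, 0.15, 0, 0, 0, 255], [0.78, -0.03, 0.05, 0, 0, 0, 255]]
  ]
}}

```text
time: 39.65
tool_pos: [0.398, -0.2923, 0.135]
eef_rot: [180.0, 0.0, 88.0]
force: [-3.3, 0.8, 5.0]
opening: 0.092
grasp_force: 21.1
```

Emit:
{"fn": "send_rows", "kwargs": {
  "deltas": [
    [[0.78, -0.03, -0.06, 0, 0, 0, 255], [0.76, -0.03, -0.17, 0, 0, 0, 255], [0.73, -0.02, -0.28, 0, 0, 0, 255], [0.68, -0.02, -0.38, 0, 0, 0, 255], [0.62, -0.02, -0.47, 0, 0, 0, 255], [0.55, -0.02, -0.55, 0, 0, 0, 255], [0.46, -0.02, -0.63, 0, 0, 0, 255], [0.37, -0.01, -0.68, 0, 0, 0, 255], [0.27, -0.01, -0.73, 0, 0, 0, 255], [0.16, -0.01, -0.76, 0, 0, 0, 255], [0.06, 0, -0.78, 0, 0, 0, 255], [0, 0, 0, 0, 0, 0, 255]]
  ]
}}

```text
time: 40.85
tool_pos: [0.4523, -0.2941, 0.0778]
eef_rot: [180.0, -0.0, 88.0]
force: [4.6, -1.1, -1.0]
opening: 0.089
grasp_force: 22.4
```

Emit:
{"fn": "send_rows", "kwargs": {
  "deltas": [
    [[0, 0, 0, 0, 0, 0, 170], [0, 0, 0, 0, 0, 0, 170], [0, 0, 0, 0, 0, 0, 170], [0, 0, 2, 0, 0, 0, 170], [0, 0, 3, 0, 0, 0, 170], [0, 0, 3, 0, 0, 0, 255], [0.8, -1.2, 3, 0, 0, 0, 255], [1.5, -2, 3, 0, 0, 0, 255], [1.5, -2, 3, 0, 0, 0, 255], [0, 0, 0, 0, 0, 0, 255], [0, 0, 0, 0, 0, 0, 255]]
  ]
}}

```text
time: 41.95
tool_pos: [0.4897, -0.3463, 0.2489]
eef_rot: [180.0, 0.0, 88.0]
force: [-0.2, 0.0, -0.2]
opening: 0.002
grasp_force: 0.0
```

```bash
cat > bl.py <<'E'
from h import *
import sys
c=cap('wrist',sys.argv[1]);s=c['s'];print(s['tool_pos'],s['eef_rot'])
P=cloud(c).reshape(-1,3);P=P[np.isfinite(P[:,2])]
O=np.array([.487,-.2952]);a=np.radians(-1.93);R=np.array([[np.cos(a),np.sin(a)],[-np.sin(a),np.cos(a)]])
L=np.c_[(P[:,:2]-O)@R.T,P[:,2]]*1e3
for sg in(-1,1):
    m=(L[:,0]*sg>20)&(L[:,0]*sg<50)&(abs(L[:,1])<60)&(L[:,2]>58)&(L[:,2]<90);k=L[m]
    print(sg,'bar x',np.percentile(k[:,0],[2,50,98]).round(1),'top z',np.percentile(k[:,2],90).round(1),len(k))
    m=(abs(L[:,0]*sg-85)<5)&(abs(abs(L[:,1])-79)<8)&(L[:,2]>60)&(L[:,2]<90);print('  root top',np.percentile(L[m,2],90).round(1) if m.sum() else None,m.sum())
E
python3 bl.py w9.png
```

```text
[ 0.48968904 -0.34631862  0.24894907] [1.79969706e+02 1.57980287e-02 8.79872319e+01]
-1 bar x [-39.  -34.3 -30.4] top z 70.4 2285
  root top 72.1 508
1 bar x [30.8 34.7 39.3] top z 69.5 2233
  root top 72.1 496
```

View pics/w9.png

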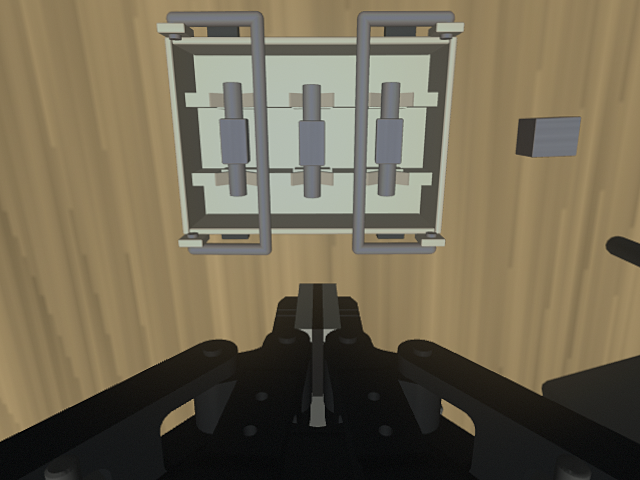

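The bails are in (bars at columns 263 and 362), but their tops read 1–2 mm high, so I'll press each one down with closed fingertips.

Emit:
{"fn": "send_rows", "kwargs": {
  "deltas": [
    [[-1.3, 1.8, -2.8, 0, 0, 0, 255], [-1.3, 1.8, -2.8, 0, 0, 0, 255], [-1.2, 1.6, -2.8, 0, 0, 0, 255], [0, 0, -2.8, 0, 0, 0, 255], [0, 0, -2.7, 0, 0, 0, 255], [0, 0, -0.7, 0, 0, 0, 255], [0, 0, -0.5, 0, 0, 0, 255], [0, 0, -0.3, 0, 0, 0, 255], [0, 0, -0.2, 0, 0, 0, 255], [0, 0, 0, 0, 0, 0, 255]]
  ]
}}

```text
time: 43.0
tool_pos: [0.452, -0.2942, 0.0942]
eef_rot: [180.0, 0.0, 88.0]
force: [-6.2, 3.0, 14.0]
opening: -0.0
grasp_force: 7.1
```

Emit:
{"fn": "send_rows", "kwargs": {
  "deltas": [
    [[0, 0, 1.5, 0, 0, 0, 255], [0, 0, 1.5, 0, 0, 0, 255], [3.5, -0.1, 0, 0, 0, 0, 255], [3.5, -0.1, 0, 0, 0, 0, 255], [0, 0, -1.5, 0, 0, 0, 255], [0, 0, -1.0, 0, 0, 0, 255], [0, 0, -0.3, 0, 0, 0, 255], [0, 0, -0.2, 0, 0, 0, 255], [0, 0, 0, 0, 0, 0, 255]]
  ]
}}

```text
time: 43.9
tool_pos: [0.5211, -0.2961, 0.0941]
eef_rot: [-180.0, -0.0, 88.0]
force: [-5.7, 5.6, 17.7]
opening: 0.004
grasp_force: 8.8
```

Emit:
{"fn": "send_rows", "kwargs": {
  "deltas": [
    [[0, 0, 1.5, 0, 0, 0, 255], [0, 0, 3, 0, 0, 0, 255], [0, 0, 3, 0, 0, 0, 255], [-0.8, -1.7, 3, 0, 0, 0, 200], [-1.3, -1.8, 3, 0, 0, 0, 120], [-1.2, -1.8, 2, 0, 0, 0, 120], [0, 0, 0, 0, 0, 0, 120], [0, 0, 0, 0, 0, 0, 120]]
  ]
}}

```text
time: 44.7
tool_pos: [0.4882, -0.3495, 0.2486]
eef_rot: [179.9, 0.0, 87.9]
force: [0.2, 0.3, -1.0]
opening: 0.528
grasp_force: 0.0
```

```bash
python3 bl.py w10.png; python3 tr.py w10b.png
python3 - <<'E'
from h import *
c=cap('top','top1.png');P=cloud(c)
g=P[180:400,60:300].reshape(-1,3);g=g[(g[:,1]>.12)&(g[:,1]<.45)&(g[:,0]>.3)&(g[:,0]<.65)]
k=g[(g[:,2]>.02)&(g[:,2]<.032)]
print('cover rim',cv2.minAreaRect(k[:,:2].astype(np.float32)),k[:,2].mean())
k=g[(g[:,2]>.05)&(g[:,2]<.062)];print('rib',cv2.minAreaRect(k[:,:2].astype(np.float32)),k.mean(0),len(k))
E
```

```text
[ 0.48815786 -0.34947989  0.24858655] [1.79943696e+02 2.88571818e-02 8.79298925e+01]
-1 bar x [-39.  -34.3 -30.4] top z 68.7 2283
  root top 72.0 506
1 bar x [30.7 34.6 39.3] top z 68.7 2257
  root top 72.1 486
[ 0.4884311  -0.34867187  0.24777308] [-1.79998720e+02 -1.73868102e-02  8.80025723e+01] 0.5335519875557212
-60 all [-73.2 -43.3] [-49.2  41.5] sq [[-69.3, -17.0], [-49.7, 15.4]] z [0.0391, 0.0425, 0.0392] 1806
0 all [ -9.6 -44.9] [ 9.7 40.2] sq [[-9.3, -18.5], [9.6, 13.9]] z [0.0392, 0.0425, 0.0393] 1719
60 all [ 46.1 -43.4] [69.2 41.4] sq [[50.0, -17.2], [68.7, 15.2]] z [0.0393, 0.0425, 0.0394] 1774
cover rim ((0.5258591771125793, 0.28281423449516296), (0.23416663706302643, 0.336769163608551), 2.755598545074463) 0.025132404939038386
rib ((0.5336847901344299, 0.19472575187683105), (0.04418423771858215, 0.1885906606912613), 28.31568717956543) [0.51454001 0.23170619 0.05607825] 365
```

Emit:
{"fn": "send_rows", "kwargs": {
  "deltas": [
    [[0, 2.9, 0, 0, 0, 0, 100], [0, 2.9, 0, 0, 0, 0, 100], [0, 2.9, 0, 0, 0, 0, 100], [0, 2.9, 0, 0, 0, 0, 100], [0, 2.9, 0, 0, 0, 0, 100], [0, 2.9, 0, 0, 0, 0, 100], [0, 2.9, 0, 0, 0, 0, 100], [0, 2.9, 0, 0, 0, 0, 100], [0, 2.9, 0, 0, 0, 0, 100], [0, 2.9, 0, 0, 0, 0, 100], [0, 2.9, 0, 0, 0, 0, 100], [0, 2.9, 0, 0, 0, 0, 100], [0, 2.9, 0, 0, 0, 0, 100], [0, 2.9, 0, 0, 0, 0, 100], [0, 2.9, 0, 0, 0, 0.01, 100], [0, 2.9, 0, 0, 0, 0.01, 100], [0, 2.9, 0, 0, 0, 0.01, 100], [0, 2.9, 0, 0, 0, 0.01, 100], [0, 2.9, 0, 0, 0, 0.01, 100], [0, 2.9, 0, 0, 0, 0.01, 100]]
  ]
}}

```text
time: 46.85
tool_pos: [0.4879, 0.2325, 0.247]
eef_rot: [-179.9, 0.0, 91.5]
force: [0.2, -0.1, 0.1]
opening: 0.611
grasp_force: 0.0
```

Emit:
{"fn": "send_rows", "kwargs": {
  "deltas": [
    [[0, 0, 0, 0, 0, 0, 100], [0, 0, 0, 0, 0, 0, 100]]
  ]
}}

```text
time: 47.05
tool_pos: [0.488, 0.2316, 0.247]
eef_rot: [-179.9, 0.0, 91.6]
force: [-0.3, -0.3, -0.6]
opening: 0.608
grasp_force: 0.0
```

Run:
```python
from h import *
c=cap('wrist','w11.png');s=c['s'];print(s['tool_pos'],s['eef_rot'],s['joints'].round(0))
P=cloud(c).reshape(-1,3);P=P[np.isfinite(P[:,2])]
k=P[(P[:,2]>.05)&(P[:,2]<.062)&(P[:,1]>.23)];r=cv2.minAreaRect(k[:,:2].astype(np.float32));print('rib',r,k.mean(0),len(k))
cx=np.array(r[0]);k=P[(P[:,2]>.022)&(P[:,2]<.029)&(abs(P[:,0]-cx[0])<.11)&(abs(P[:,1]-cx[1])<.1)];print('rim',cv2.minAreaRect(k[:,:2].astype(np.float32)),len(k))
# tray lugs from the top camera (arm away)
c=cap('top','top2.png');P=cloud(c);P=P.reshape(-1,3);P=P[np.isfinite(P[:,2])]
O=np.array([.4875,-.2945]);a=np.radians(-1.93);R=np.array([[np.cos(a),np.sin(a)],[-np.sin(a),np.cos(a)]])
L=np.c_[(P[:,:2]-O)@R.T,P[:,2]]*1e3
m=(abs(L[:,0])<115)&(abs(L[:,1])<100)&(L[:,2]>60)&(L[:,2]<100);L=L[m]
print('z hist',np.histogram(L[:,2],bins=[60,64,66,68,69,70,71,72,73,74,76,80,100]))
h=L[L[:,2]>71.2];print(h[np.argsort(h[:,0])][::max(1,len(h)//24)].round(1).tolist())
```

```text
[0.4880072  0.23156654 0.24695341] [-1.79911492e+02  1.84975710e-02  9.15721790e+01] [-11.  14. -25. 109.   7.  59. -37.]
rib ((0.5049261450767517, 0.2575560212135315), (0.015753448009490967, 0.05544595047831535), 2.86814022064209) [0.50490938 0.2583883  0.05434801] 1588
rim ((0.5049988031387329, 0.24820445477962494), (0.19066564738750458, 0.1676710993051529), 2.595763921737671) 5657
z hist (array([194, 120, 335, 240, 266, 210, 169,  94,  54,  44,   2,   0]), array([ 60,  64,  66,  68,  69,  70,  71,  72,  73,  74,  76,  80, 100]))
[[-97.7, 74.2, 73.9], [-93.8, 70.1, 72.1], [-90.0, 68.4, 72.2], [-86.5, -71.9, 73.2], [-82.8, -72.0, 73.0], [-72.0, 78.3, 72.6], [-61.0, 82.3, 72.5], [-38.2, 2.4, 74.5], [-36.3, 73.2, 71.5], [-34.6, 41.4, 72.4], [-33.8, -48.2, 75.1], [-31.9, 24.5, 72.5], [33.6, -33.5, 71.8], [35.3, -70.5, 74.9], [36.3, 60.0, 72.5], [37.4, 40.7, 71.4], [43.4, -78.6, 73.5], [62.1, 79.5, 71.8], [80.2, -79.3, 71.2], [83.3, 79.9, 71.4], [86.9, 80.5, 73.5], [89.3, -73.0, 72.6], [92.8, -72.1, 74.9], [95.5, 68.7, 71.6], [99.3, 70.8, 71.8]]
```

View pics/w11.png

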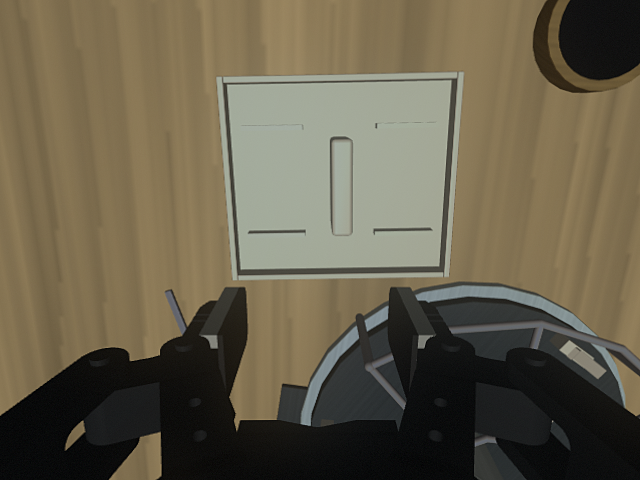

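The cover was knocked aside: it's now at (0.505, 0.248) with yaw 2.6°. Its size still matches, 190.7 × 167.7 mm. I'll grasp it there.

Emit:
{"fn": "send_rows", "kwargs": {
  "deltas": [
    [[0.85, 0.83, -2.8, 0, 0, 0.018, 100], [0.85, 0.83, -2.8, 0, 0, 0, 100], [0, 0, -2.8, 0, 0, 0, 100], [0, 0, -2.8, 0, 0, 0, 100], [0, 0, -2.8, 0, 0, 0, 100], [0, 0, -2.8, 0, 0, 0, 100], [0, 0, -2.0, 0, 0, 0, 100], [0, 0, -1.3, 0, 0, 0, 100], [0, 0, 0, 0, 0, 0, 100], [0, 0, 0, 0, 0, 0, 100], [0, 0, 0, 0, 0, 0, 255], [0, 0, 0, 0, 0, 0, 255], [0, 0, 0, 0, 0, 0, 255], [0, 0, 0, 0, 0, 0, 255], [0, 0, 0, 0, 0, 0, 255], [0, 0, 0, 0, 0, 0, 255]]
  ],
  "squeeze": 80
}}

```text
time: 48.75
tool_pos: [0.5062, 0.2477, 0.0478]
eef_rot: [179.9, -0.0, 92.5]
force: [-1.1, -1.9, 8.9]
opening: 0.175
grasp_force: 78.6
```

Emit:
{"fn": "send_rows", "kwargs": {
  "deltas": [
    [[0, 0, 0.5, 0, 0, 0, 255], [0, 0, 1, 0, 0, 0, 255], [0, 0, 2, 0, 0, 0, 255], [0, 0, 2.5, 0, 0, 0, 255], [0, 0, 3, 0, 0, 0, 255], [0, 0, 3, 0, 0, 0, 255], [0, 0, 3, 0, 0, 0, 255], [0, 0, 3, 0, 0, 0, 255], [0, 0, 0, 0, 0, 0, 255], [0, 0, 0, 0, 0, 0, 255]]
  ]
}}

```text
time: 49.75
tool_pos: [0.5057, 0.2474, 0.2275]
eef_rot: [179.9, -0.0, 92.5]
force: [0.3, -0.2, -3.8]
opening: 0.174
grasp_force: 78.5
```

Emit:
{"fn": "send_rows", "kwargs": {
  "deltas": [
    [[-0.1, -2.85, 0, 0, 0, -0.004, 255], [-0.1, -2.85, 0, 0, 0, -0.004, 255], [-0.1, -2.85, 0, 0, 0, -0.004, 255], [-0.1, -2.85, 0, 0, 0, -0.004, 255], [-0.1, -2.85, 0, 0, 0, -0.004, 255], [-0.1, -2.85, 0, 0, 0, -0.004, 255], [-0.1, -2.85, 0, 0, 0, -0.004, 255], [-0.1, -2.85, 0, 0, 0, -0.004, 255], [-0.1, -2.85, 0, 0, 0, -0.004, 255], [-0.1, -2.85, 0, 0, 0, -0.004, 255], [-0.1, -2.85, 0, 0, 0, -0.004, 255], [-0.1, -2.85, 0, 0, 0, -0.004, 255], [-0.1, -2.85, 0, 0, 0, -0.004, 255], [-0.1, -2.85, 0, 0, 0, -0.004, 255], [-0.1, -2.85, 0, 0, 0, -0.004, 255], [-0.1, -2.85, 0, 0, 0, -0.004, 255], [-0.1, -2.85, 0, 0, 0, -0.004, 255], [-0.1, -2.85, 0, 0, 0, -0.004, 255], [-0.07, -2.8, 0, 0, 0, -0.006, 255]]
  ]
}}

```text
time: 51.65
tool_pos: [0.4861, -0.2944, 0.2254]
eef_rot: [-179.9, -0.1, 88.0]
force: [1.0, 1.0, -3.0]
opening: 0.178
grasp_force: 78.4
```

Emit:
{"fn": "send_rows", "kwargs": {
  "deltas": [
    [[0, 0, 0, 0, 0, 0, 255], [0, 0, 0, 0, 0, 0, 255], [0, 0, 0, 0, 0, 0, 255]]
  ]
}}

```text
time: 51.95
tool_pos: [0.4868, -0.2925, 0.226]
eef_rot: [-179.9, -0.1, 88.1]
force: [0.2, 0.5, -3.6]
opening: 0.178
grasp_force: 78.3
```

Run:
```python
from h import *
c=cap('wrist','w12.png');s=c['s'];print(s['tool_pos'],s['eef_rot'],s['opening'])
P=cloud(c).reshape(-1,3);P=P[np.isfinite(P[:,2])]
k=P[(P[:,2]>.15)&(P[:,2]<.26)]; print(np.histogram(k[:,2],bins=np.arange(.15,.261,.01)))
t=s['tool_pos'];k=P[(P[:,2]>t[2]-.040)&(P[:,2]<t[2]-.005)&(P[:,1]>t[1]+.02)]
# floor plane of cover -> tilt
f=P[(P[:,2]>t[2]-.06)&(P[:,2]<t[2]-.034)&(P[:,1]>t[1]+.02)&(abs(P[:,0]-t[0])<.085)];A=np.c_[f[:,:2]-t[:2],np.ones(len(f))];print('floor plane',np.linalg.lstsq(A,f[:,2],rcond=None)[0],len(f))
r=P[(P[:,2]>t[2]-.029)&(P[:,2]<t[2]-.016)&(P[:,1]>t[1]+.02)];print('rim',cv2.minAreaRect((r[:,:2]-t[:2]).astype(np.float32)),len(r), (r.max(0)-t),(r.min(0)-t))
```

```text
[ 0.48684952 -0.29246844  0.22601201] [-1.79929223e+02 -5.23440024e-02  8.80727599e+01] 0.177917176329059
(array([     0,      0,      0, 114492,  15822,  23193,   1183,   1536,
        11946,   3786,  12490]), array([0.15, 0.16, 0.17, 0.18, 0.19, 0.2 , 0.21, 0.22, 0.23, 0.24, 0.25,
       0.26]))
floor plane [-0.0019928   0.00246755  0.18694193] 69156
rim ((0.0013027340173721313, 0.05116985738277435), (0.06782175600528717, 0.19144313037395477), 88.3110122680664) 22165 [ 0.09760267  0.08772328 -0.01601905] [-0.09499845  0.02000316 -0.0289999 ]
```

View pics/w12.png

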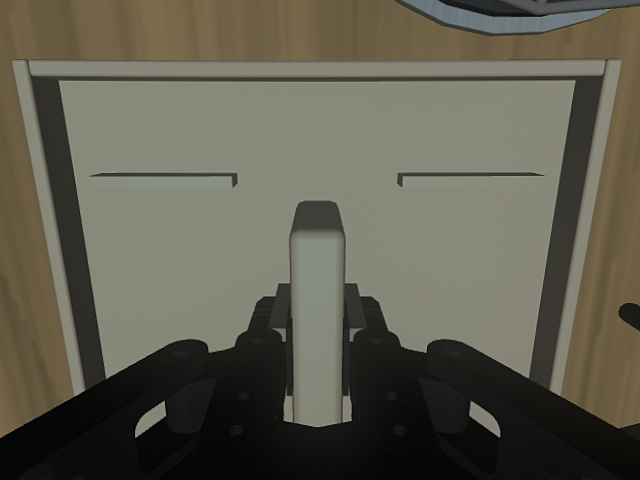

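The cover is held level and aligned, with its rib in the grip and its yaw within 0.3°. I'll lower it onto the bails.

Emit:
{"fn": "send_rows", "kwargs": {
  "deltas": [
    [[0, -0.2, -1, 0, 0, -0.003, 255], [0, -0.17, -2, 0, 0, 0, 255], [0, 0, -2, 0, 0, 0, 255], [0, 0, -2, 0, 0, 0, 255], [0, 0, -1.5, 0, 0, 0, 255], [0, 0, -0.8, 0, 0, 0, 255], [0, 0, -0.5, 0, 0, 0, 255], [0, 0, -0.4, 0, 0, 0, 255], [0, 0, 0, 0, 0, 0, 255], [0, 0, 0, 0, 0, 0, 255]]
  ]
}}

```text
time: 53.0
tool_pos: [0.4873, -0.2973, 0.1252]
eef_rot: [180.0, 0.0, 87.8]
force: [-0.3, 0.2, -2.3]
opening: 0.179
grasp_force: 78.2
```

Emit:
{"fn": "send_rows", "kwargs": {
  "deltas": [
    [[-0.03, 0.1, -0.3, 0, 0, 0.002, 255], [0, 0, -0.2, 0, 0, 0, 255], [0, 0, -0.1, 0, 0, 0, 255], [0, 0, -0.1, 0, 0, 0, 255], [0, 0, 0, 0, 0, 0, 255], [0, 0, 0, 0, 0, 0, 255]]
  ]
}}

```text
time: 53.6
tool_pos: [0.4868, -0.2963, 0.1178]
eef_rot: [-180.0, -0.0, 88.0]
force: [-0.2, -0.3, -3.4]
opening: 0.172
grasp_force: 78.2
```

Emit:
{"fn": "send_rows", "kwargs": {
  "deltas": [
    [[0, 0, -0.05, 0, 0, 0, 255], [0, 0, -0.05, 0, 0, 0, 255], [0, 0, 0, 0, 0, 0, 255], [0, 0, 0, 0, 0, 0, 255]]
  ]
}}

```text
time: 54.0
tool_pos: [0.4868, -0.2963, 0.1172]
eef_rot: [180.0, 0.0, 88.0]
force: [-2.8, 1.5, 5.5]
opening: 0.172
grasp_force: 79.9
```

Contact is made at the expected height. I'll release and back off.

Emit:
{"fn": "send_rows", "kwargs": {
  "deltas": [
    [[0, 0, 0, 0, 0, 0, 170], [0, 0, 0, 0, 0, 0, 150], [0, 0, 0, 0, 0, 0, 120], [0, 0, 0, 0, 0, 0, 120], [0, 0, 1, 0, 0, 0, 120], [0, 0, 2, 0, 0, 0, 120], [0, 0, 3, 0, 0, 0, 120], [0, 0, 3, 0, 0, 0, 120], [0, -1.5, 3, 0, 0, 0, 120], [0, -2.5, 3, 0, 0, 0, 120], [0, -2.5, 2, 0, 0, 0, 120], [0, 0, 0, 0, 0, 0, 120], [0, 0, 0, 0, 0, 0, 120], [0, 0, 0, 0, 0, 0, 120]]
  ]
}}

```text
time: 55.4
tool_pos: [0.4866, -0.3602, 0.2863]
eef_rot: [-180.0, -0.1, 88.0]
force: [-0.5, 0.9, -1.3]
opening: 0.529
grasp_force: 0.0
```

Run:
```python
from h import *
c=cap('wrist','w13.png');s=c['s'];print(s['tool_pos'],s['eef_rot'],s['opening'],s['force'])
P=cloud(c).reshape(-1,3);P=P[np.isfinite(P[:,2])]
k=P[(P[:,2]>.090)&(P[:,2]<.099)&(abs(P[:,0]-.487)<.11)&(abs(P[:,1]+.295)<.1)]
print('rim',cv2.minAreaRect(k[:,:2].astype(np.float32)),len(k),k[:,2].mean())
f=P[(P[:,2]>.066)&(P[:,2]<.085)&(abs(P[:,0]-.487)<.08)&(abs(P[:,1]+.295)<.07)];A=np.c_[f[:,:2]-[.487,-.295],np.ones(len(f))];print('floor',np.linalg.lstsq(A,f[:,2],rcond=None)[0],len(f))
k=P[(P[:,2]>.115)&(P[:,2]<.13)&(abs(P[:,0]-.487)<.03)&(abs(P[:,1]+.295)<.06)];print('rib',cv2.minAreaRect(k[:,:2].astype(np.float32)),len(k),k[:,2].mean())
k=P[(P[:,2]>.05)&(P[:,2]<.06)&(abs(P[:,0]-.487)<.13)&(abs(P[:,1]+.295)<.09)];print('tray/lugs',cv2.minAreaRect(k[:,:2].astype(np.float32)),len(k))
```

```text
[ 0.48661259 -0.36021305  0.28626414] [-1.79954205e+02 -5.03553386e-02  8.80044552e+01] 0.5285470902507327 [-0.49133272  0.8556686  -1.31727535]
rim ((0.4862403869628906, -0.29804036021232605), (0.16318079829216003, 0.19081027805805206), 87.91167449951172) 5915 0.09365502745440762
floor [-1.37108434e-04  8.49739676e-05  7.82971088e-02] 36571
rib ((0.4865111708641052, -0.2953704595565796), (0.07315924763679504, 0.015629008412361145), 88.09970092773438) 2793 0.12390899572620724
tray/lugs ((0.0, 0.0), (0.0, 0.0), 0.0) 0
```

View pics/w13.png

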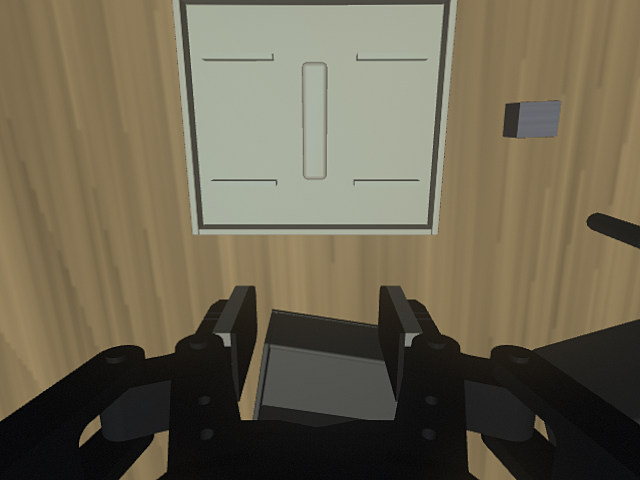

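The cover is level, with its rib at (0.4865, −0.2954), yaw −1.9° and top at the expected height. The robot is clear, so I'm handing the job in.

```bash
python3 -c "
from rig import env
print(env.job_done())"
```

```text
the job is handed in; nothing more can be done
None
```

The job is handed in: all three axles lie level in the tray, both bails are swung fully in, and the cover is stacked level and within about 1 mm of centre, after about 55 s of robot time.

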